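Box up the washed stir bars

TASK

Put the washed stir bars away: tip all five out of the beaker into the open storage case and stand the empty beaker back upright on the bench. Then take the lid from the tube rack and slide it into the case's grooves, thumb bar last, until it is fully home against the end stop; do not force it, and leave the other things on the bench where they are.

Things in the scene. Friction and masses are not known exactly. Their poses are not given: they have to be found in the camera images.
- case: storage case fixed to the bench, 130 mm long (x), 86 wide (y), 58.5 tall; origin at the centre of its underside, z up. Inside 114 x 58 mm, floor at z = 5 mm. The lid's side edges run on ledges 48 mm up, in grooves 6.5 mm high and 70 mm apart (bottom to bottom), under lips 4 mm thick that leave a 60 mm wide opening. The lid enters at the -x end and slides to +x
- case_mouth (a point): middle of the top of the case's low front wall, 48 mm up, at the case's x = -65 mm, level with the ledges. From here to x = -45 mm there are no lips and the side guides flare outwards (70 to 82 mm apart); the lips begin at x = -45 mm
- case_stop (a point): the lid's end stop: middle of the inner face of the end wall, 48 mm up, at the case's x = +57 mm
- lid: flat plastic lid 128 mm long (x), 68 wide (y), 5 thick, 70 g; origin at the centre of its underside. A thumb bar 50 mm wide and 6 mm high stands on its top near the rear, x = -62 to -54 mm; the +x end enters the case first. Fully home, its rear end stands out 6 mm from the case's front
- lid_nose (a point): middle of the lower edge of the lid's leading (+x) end, 64 mm from the lid's origin
- rack: fixed low tube rack on which the lid lies lengthways at the start, 90 x 36 mm (x, y), 40 mm tall; origin under its centre. The lid overhangs it by about 16 mm on each long side
- beaker: open plastic beaker, 42 mm across at the foot widening to 68 mm at the rim, 75 mm tall, wall 3 mm, 60 g; origin at the centre of its underside, z towards the mouth
- beaker_rim (a point): centre of the beaker's mouth, 75 mm above its foot
- bar0_mid (a point): middle of a white stir bar, a round-ended rod 12 mm thick and 32 mm long, 12 g; one of five alike, all in the beaker at the start
- bar1_mid (a point): middle of a white stir bar, a round-ended rod 12 mm thick and 32 mm long, 12 g; one of five alike, all in the beaker at the start
- bar2_mid (a point): middle of a white stir bar, a round-ended rod 12 mm thick and 32 mm long, 12 g; one of five alike, all in the beaker at the start
- bar3_mid (a point): middle of a white stir bar, a round-ended rod 12 mm thick and 32 mm long, 12 g; one of five alike, all in the beaker at the start
- bar4_mid (a point): middle of a white stir bar, a round-ended rod 12 mm thick and 32 mm long, 12 g; one of five alike, all in the beaker at the start
- bottle: bystander: capped glass bottle, 60 mm across, 130 mm tall; origin at the centre of its underside
- jar: bystander: amber glass jar, 56 mm across, 75 mm tall; origin at the centre of its underside
- dishes: bystander: stack of three petri dishes, 90 mm across, 45 mm tall; origin at the centre of its underside
- dish: bystander: single petri dish, 90 mm across, 15 mm tall; origin at the centre of its underside
- tipbox: bystander: pipette-tip box, 120 x 85 mm, 55 mm tall; origin at the centre of its underside
- pipette: bystander: hand pipette lying down, about 240 mm long along its x axis, 22 mm high; origin at the centre of its underside
Things that resemble listed ones, but are neither listed nor needed, are in the scene too. What is shaped like the lid but blue or purple is not meant. What is shaped like the beaker but black is not meant.

How it is judged (in metres and radians):
On the way, in this order (a step that is already met when the one before it is completed fails the run):
1. the beaker is tipped (by more than 60 degrees) with its mouth over the case (angle between beaker's own z axis and vertical above 1.05 rad and horizontal distance between beaker_rim and case below 0.1 m), for 0.1 s.
2. all five stir bars lie in the case, below the lid's ledges (x of bar0_mid in the frame of case between -0.06 and 0.06 m and y of bar0_mid in the frame of case between -0.032 and 0.032 m and z of bar0_mid in the frame of case between 0.003 and 0.047 m and x of bar1_mid in the frame of case between -0.06 and 0.06 m and y of bar1_mid in the frame of case between -0.032 and 0.032 m and z of bar1_mid in the frame of case between 0.003 and 0.047 m and x of bar2_mid in the frame of case between -0.06 and 0.06 m and y of bar2_mid in the frame of case between -0.032 and 0.032 m and z of bar2_mid in the frame of case between 0.003 and 0.047 m and x of bar3_mid in the frame of case between -0.06 and 0.06 m and y of bar3_mid in the frame of case between -0.032 and 0.032 m and z of bar3_mid in the frame of case between 0.003 and 0.047 m and x of bar4_mid in the frame of case between -0.06 and 0.06 m and y of bar4_mid in the frame of case between -0.032 and 0.032 m and z of bar4_mid in the frame of case between 0.003 and 0.047 m), for 0.3 s.
At the end, for the whole second after the job is handed in: The lid is in both grooves, its leading end within 3 mm of the end wall, flat and straight in the case and at rest; all five stir bars are inside the case under it; the beaker stands upright on the bench at rest (all of step 2 and x of lid_nose in the frame of case above 0.054 m and y of lid_nose in the frame of case between -0.003 and 0.003 m and z of lid_nose in the frame of case between 0.0455 and 0.0515 m and angle between the x axis of lid and the x axis of case, either way round below 0.04 rad and angle between the z axis of lid and the z axis of case, either way round below 0.04 rad and angle between beaker's own z axis and vertical below 0.1 rad and height (world z) of beaker between -0.004 and 0.006 m and linear speed of each of lid, beaker below 0.01 m/s); the robot touches nothing.
It fails at once if the lid is forced: more than 40 N between lid and case (contact force between lid and case above 40 N).
It fails at once if a bystander is pushed more than 30 mm from its place, or knocked over (distance of any of bottle, jar, dishes, dish, tipbox, pipette from where it was at the start of the episode above 0.03 m or angle between any of bottle, jar, dishes, dish, tipbox, pipette's own z axis and vertical above 0.4 rad).
It also fails if it takes over 72 s, if anything falls off the work surface, if the arm or the gripper's body presses on something with over 40 N, if the wrist force passes 120 N, or if a joint passes its speed limit or range.

ROBOT

A 7-joint arm with a two-finger parallel gripper is mounted at the origin on the work surface. World frame = base frame: x ahead of the robot, y to its left, z up, the work surface at z = 0. Lengths are in m, angles in degrees, forces in N, time in s.
With the tool pointing down it reaches from about 0.4 to 0.925 m from the base axis. Payload 4.1 kg.
Tool frame: the origin (TCP) lies between the finger pads; the fingertips stand 8 mm ahead of it and the grasp point (between the pads) lies 11 mm behind it; z points along the fingers, y is the line along which they close (so a half turn about z gives the same grasp; the last joint's range is limited). The gripper opens to 85 mm and grips with 20 to 120 N. Pads are 22 mm wide; open, the fingers measure 114 mm over their backs; the gripper's body (76 mm by 85 mm) begins 54 mm behind the grasp point. The pads swing forward as they close: fully open they stand 13 mm farther back than shut.
Start: joints at [-76.719, 22.827, 2.584, 88.041, -1.071, 69.15, -2.905], TCP at [0.211, 0.615, 0.239] pointing down, gripper open.
Joint ranges: [-161.44, 161.44], [-28.35, 127.94], [-78.24, 83.42], [0, 140.83], [-78.03, 258.03], [13.02, 114.36], [-168.23, 168.23]. Speed limits (degrees/s): [147.25, 147.25, 180, 180, 180, 180, 180].

INTERFACE

Orientations are given as a 3x3 rotation matrix whose columns are the frame's x, y, z axes.
In Python, from station import robot gives the robot as it stands.
- The arm moves only by the tool step_arm, never from a script. Its arguments are lists of equal length, an entry for each row: "dp": the shift along the tool's x, y, z normalised to -1 to 1, where 1 is 100 cm, a list of three; "angular": the turn, a rotation vector about the tool's x, y, z normalised to -1 to 1, where 1 is 45 degrees, a list of three. In form: {"dp": [[x, y, z], ...], "angular": [[wx, wy, wz], ...]}. A call has 1 to 10 rows; each row shifts and turns the commanded pose from where the row before left it, along the tool's axes as they then stand; what a row does not reach is not made up. A row lasts 1/12 s, in which the tool goes at most 41.7 mm and 7.16 degrees, less where a joint would pass 70% of its speed; a pose out of reach is approached as far as the arm can. A call with a number of a shift or a turn outside -1 to 1 is refused whole. A call with a gripper value outside its range is refused whole. "gripper" is the opening, from 0 (shut) to 1 (fully open), set as the call begins (left out, the last holds). The fingers move at their own pace and stop on an object; "grip_force" is the grip in N (left out, the last holds). Time passes only in rows, so rows that do not move let the fingers close. It gives the time, the measured TCP pose, the force, the opening and the grip force at its end, in the units of the state.
- robot.get_obs(): the state, without advancing time (a new reading comes with each control period).
- robot.capture(name): name is "scene" or "top"; returns (picture, depth): 480x640x3 uint8, red, green, blue; 480x640 float32, m along the optical axis (not along the pixel's ray), 0 where there is no reading.
- robot.get_calibration(name): a dict with "K" (3x3 intrinsics, pixels), "dist_coeffs" ([k1, k2, p1, p2, k3] as OpenCV has them; the pictures are not rectified), "rvec" (rotation vector, rad) and "tvec" (3), from world to camera coordinates, as OpenCV has them. Camera axes: x right, y down, z forward; pixel columns grow to the right and rows downward; lengths in m; the calibration is good to about 2 mm. A picture is of the moment at which its call begins. get_calibration takes no time and is no camera call.
- robot.close_job(): hands the job in; it is judged then, once.
Trained networks look in the newest picture that a camera, given by its name, has taken for a name from the list of things; names that differ only in an ending like _2 or _b are one class to them, and where a whole thing is asked for, a point or a joint stands for the part that bears it (a point fixed in the world has none). Each returns a list of dicts, best first, with "score" (0 to 1); they miss things now and then, are a little off and sometimes report something else, mostly with a low value. They report only what shows in the picture. A call takes as long as a camera call. They do not tell look-alikes from the thing itself.
- robot.boxes_of(camera, thing): "bbox" ([left, top, right, bottom] in pixels, round what is visible of it).
The state is a dict: "time": time; "joint_pos": joint angles; "qd": joint speeds; "effort": joint torques, N m; "tool_pos": TCP position; "eef_rot": TCP orientation; "force": force on the tool from outside, world axes, zero at the start; "moment": the same for the moment, N m; "opening": finger opening in m; "grasp_force": force on a finger pad.
Only numpy, scipy, OpenCV 4.12 (cv2) and the standard library are available. Lean on these libraries where they do the work, as an engineer would, in place of code of your own. Each camera call takes 0.05 s, during which the arm holds its last target. There are 200 camera calls.

## Working session

There is one attempt and no reset: what is moved stays moved. The work goes in short steps, Python scripts to look and compute and a tool call to move; the robot and the scene stay as the last step left them, time stands still between calls to the robot, and variables do not carry over. Pictures are saved under pics/ and viewed, at most 10 in all, crops included, and the job is handed in when it is done.

Besides the shell and the picture viewer there is one more tool, called after "Emit:" by a JSON object that holds its "method" and its "body", one argument or row to a line. step_arm: Moves the arm, as the interface text tells. Scaled input: -1 to 1 covers 100 cm each way for a shift and 45 degrees each way for a turn. Its arguments: {"type":"object","properties":{"dp":{"type":"array","items":{"type":"array","items":{"type":"number","minimum":-1,"maximum":1}}},"angular":{"type":"array","items":{"type":"array","items":{"type":"number","minimum":-1,"maximum":1}}},"gripper":{"type":"number"},"grip_force":{"type":"number"}},"required":["dp","angular"]}

```bash
mkdir -p pics; ls; cat > h.py <<'E'
import numpy as np, cv2
from station import robot
def cam(n):
    c=robot.get_calibration(n); K=np.array(c["K"]);d=np.array(c["dist_coeffs"]);R=cv2.Rodrigues(np.array(c["rvec"],float))[0];t=np.array(c["tvec"],float).reshape(3)
    return K,d,R,t
def cloud(n,dep):
    K,d,R,t=cam(n)
    v,u=np.mgrid[0:480,0:640]
    p=cv2.undistortPoints(np.stack([u,v],-1).reshape(-1,1,2).astype(np.float64),K,d).reshape(480,640,2)
    P=np.dstack([p[...,0]*dep,p[...,1]*dep,dep])
    W=(P-t)@R
    W[dep<=0]=np.nan
    return W
def proj(n,X):
    K,d,R,t=cam(n)
    return cv2.projectPoints(np.atleast_2d(np.array(X,float)),cv2.Rodrigues(R)[0],t,K,d)[0].reshape(-1,2)
E
python3 - <<'E'
from h import *
for n in("scene","top"):
    im,dep=robot.capture(n); cv2.imwrite(f"pics/{n}0.png",im[...,::-1]); np.savez(f"{n}0.npz",im=im,dep=dep)
    K,d,R,t=cam(n); print(n,-R.T@t,K[0,0])
    for th in("case","lid","beaker","rack"):
        for b in robot.boxes_of(n,th)[:4]:
            print(th,b)
print(robot.get_obs())
E
```

```text
pics
scene [ 1.37040381 -0.48007151  0.6831495 ] 515.052991120849
case {'bbox': [278.8, 247.8, 354.0, 309.2], 'score': 0.8}
lid {'bbox': [360.1, 199.7, 409.5, 228.3], 'score': 0.83}
lid {'bbox': [293.8, 220.1, 345.5, 250.1], 'score': 0.82}
lid {'bbox': [338.8, 192.9, 387.9, 207.2], 'score': 0.66}
beaker {'bbox': [175.0, 236.4, 201.8, 277.2], 'score': 0.89}
beaker {'bbox': [190.4, 263.9, 223.2, 305.4], 'score': 0.63}
rack {'bbox': [374.8, 224.9, 399.0, 239.6], 'score': 0.66}
top [0.43087466 0.01369789 1.42809217] 556.1779484292159
lid {'bbox': [158.5, 296.1, 214.7, 343.7], 'score': 0.9}
lid {'bbox': [187.8, 234.9, 224.7, 286.9], 'score': 0.88}
lid {'bbox': [246.4, 258.1, 295.6, 313.7], 'score': 0.73}
beaker {'bbox': [396.5, 221.4, 420.6, 249.6], 'score': 0.92}
beaker {'bbox': [395.2, 266.4, 424.0, 295.2], 'score': 0.9}
{'time': 0.5, 'joint_pos': array([-76.71905497,  22.82791132,   2.58281907,  88.04433401,
        -1.07279322,  69.14997365,  -2.9059805 ]), 'qd': array([-0.05130351, -0.0075956 , -0.04066515, -0.08651318,  0.02594948,
       -0.01958366,  0.01710956]), 'effort': array([-1.69618059e-03, -4.74569464e+01,  1.36121403e+00, -2.54264063e+01,
        1.16311575e-02,  1.93436797e-03,  9.42839193e-06]), 'tool_pos': array([0.21107217, 0.61477703, 0.23930359]), 'eef_rot': array([[-9.45805031e-01,  3.24735035e-01, -3.97994048e-06],
       [ 3.24735035e-01,  9.45805031e-01,  3.62398997e-05],
       [ 1.55326128e-05,  3.29834533e-05, -9.99999999e-01]]), 'force': array([-0.10696575, -0.04789192,  0.13261177]), 'moment': array([ 0.00525887, -0.0451848 ,  0.05717498]), 'grasp_force': 0.0, 'opening': 0.08526253292989214}
```

View pics/top0.png

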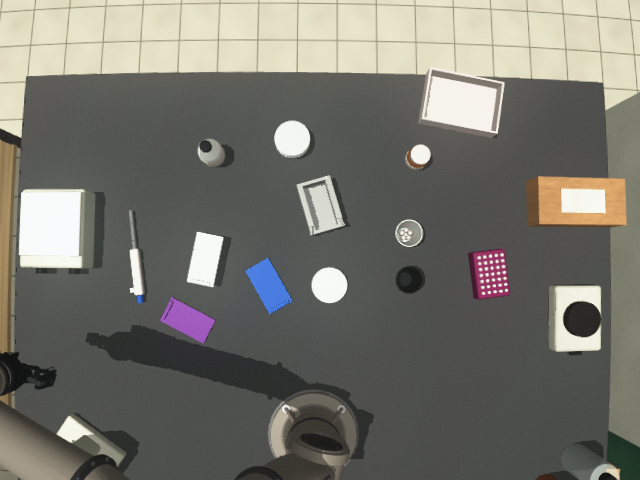

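View pics/scene0.png

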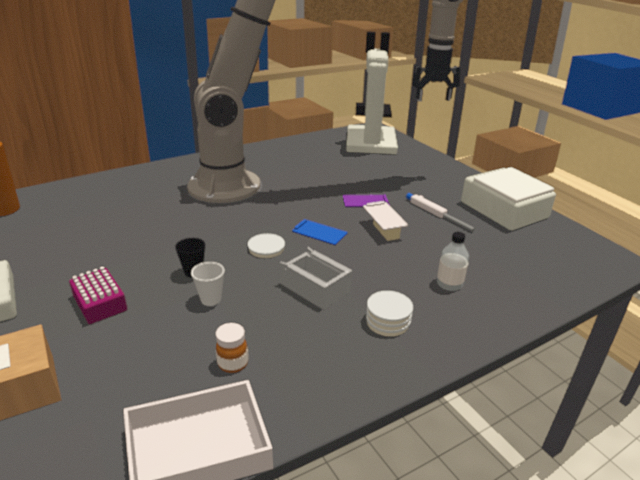

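The top view shows three candidates shaped like the lid: white (205,260), blue (269,286) and purple (187,320). Only the white one is allowed, and it lies on the rack. There are two beakers: the clear one with bars at (409,233) fits, and the black one at (410,279) is excluded. The case is at (321,205). I'll confirm these in one enlarged crop.

```bash
python3 - <<'E'
from h import *
im=np.load("top0.npz")["im"][...,::-1]; s=np.load("scene0.npz")["im"][...,::-1]
f=lambda a,x,y,w,h,k:cv2.resize(a[y:y+h,x:x+w],(w*k,h*k),interpolation=cv2.INTER_CUBIC)
A=f(im,288,165,66,75,4);B=f(im,380,205,66,75,4);C=f(im,172,222,66,75,4)
D=f(s,265,235,100,75,4);E_=f(s,350,190,98,75,4)
r1=np.hstack([A,B,C]);r2=np.hstack([D,E_]);w=r1.shape[1]
cv2.imwrite("pics/crop.png",np.vstack([r1,r2]))  if r2.shape[1]==w else cv2.imwrite("pics/crop.png",np.vstack([r1,cv2.resize(r2,(w,300))]))
d=np.load("top0.npz")["dep"];W=cloud("top",d);
ds=np.load("scene0.npz")["dep"];S=cloud("scene",ds)
# lid top plane points
def box(x0,y0,x1,y1,z0,z1,W,nm):
    P=W[y0:y1,x0:x1].reshape(-1,3);P=P[(P[:,2]>z0)&(P[:,2]<z1)]
    r=cv2.minAreaRect((P[:,:2]*1000).astype(np.float32));print(nm,len(P),r,P[:,2].min(),np.median(P[:,2]),P[:,2].max(),P.mean(0))
    print(cv2.boxPoints(r).tolist())
    return P
box(180,225,232,295,.030,.06,W,"lid")
P=box(180,225,232,295,.0475,.06,W,"thumbbar")
box(292,168,352,242,.045,.075,W,"case")
box(292,168,352,242,.0535,.075,W,"case lips")
box(388,212,430,255,.06,.09,W,"beaker rim")
print("bench z",np.nanmedian(W[100:180,340:390,2]),np.nanmedian(S[330:360,270:300,2]))
P=S[180:250,345:415].reshape(-1,3);P=P[(P[:,2]>.035)&(P[:,2]<.06)];r=cv2.minAreaRect((P[:,:2]*1000).astype(np.float32));print("lid scene",len(P),r,np.median(P[:,2]))
P=S[235:312,270:360].reshape(-1,3);P=P[(P[:,2]>.045)&(P[:,2]<.07)];r=cv2.minAreaRect((P[:,:2]*1000).astype(np.float32));print("case scene",len(P),r,np.median(P[:,2]))
P=S[258:310,188:228].reshape(-1,3);P=P[(P[:,2]>.065)&(P[:,2]<.09)];print("beaker scene",cv2.minEnclosingCircle((P[:,:2]*1000).astype(np.float32)))
for n,c in(("bottle",(211,152)),("dish",(329,285)),("dishes",(292,139)),("black",(410,279)),("tipbox",(490,274)),("jar",(419,155))): print(n,W[c[1],c[0]])
E
```

```text
lid 1372 ((445.263916015625, 273.2613830566406), (68.07015991210938, 128.2315673828125), 79.06925964355469) 0.03694396462891996 0.046131304388358677 0.05943502378830016 [0.44515647 0.27282295 0.04628934]
[[375.8575744628906, 252.00157165527344], [501.7626647949219, 227.68601989746094], [514.6702880859375, 294.52117919921875], [388.7651672363281, 318.83673095703125]]
thumbbar 451 ((445.37030029296875, 272.4183349609375), (66.51013946533203, 127.79269409179688), 78.87671661376953) 0.04750422132243622 0.0493423336076396 0.05943502378830016 [0.44078474 0.27306485 0.04987762]
[[376.2586975097656, 252.1149139404297], [501.6507263183594, 227.46104431152344], [514.48193359375, 292.72174072265625], [389.0898742675781, 317.3756103515625]]
case 775 ((582.5264892578125, -13.740966796875), (130.4307098388672, 86.4608383178711), 16.56852149963379) 0.04509913052968633 0.05829299661606931 0.06768406358469711 [ 0.58414016 -0.01386862  0.05691846]
[[507.6912841796875, 9.097570419311523], [532.3465576171875, -73.77336120605469], [657.3616943359375, -36.579505920410156], [632.7064208984375, 46.291427612
[... 711 characters left out ...]
30469], [544.16650390625, -198.611572265625]]
bench z 0.0010529542208832557 -0.0007191518560765407
lid scene 710 ((448.516357421875, 271.74072265625), (71.14643096923828, 133.41278076171875), 78.71086120605469) 0.04325620142021072
case scene 995 ((584.1622924804688, -13.90011215209961), (133.0166778564453, 91.35515594482422), 16.79035758972168) 0.05506066536838044
beaker scene ((515.1846313476562, -231.72315979003906), 35.546627044677734)
bottle [0.70275503 0.25130562 0.10790444]
dish [ 0.38265171 -0.03801221  0.02080978]
dishes [0.74940322 0.05802267 0.04714996]
black [ 0.39822788 -0.24694467  0.00452231]
tipbox [ 0.41197326 -0.44270247  0.05100834]
jar [ 0.70693998 -0.25847153  0.07307698]
```

View pics/crop.png

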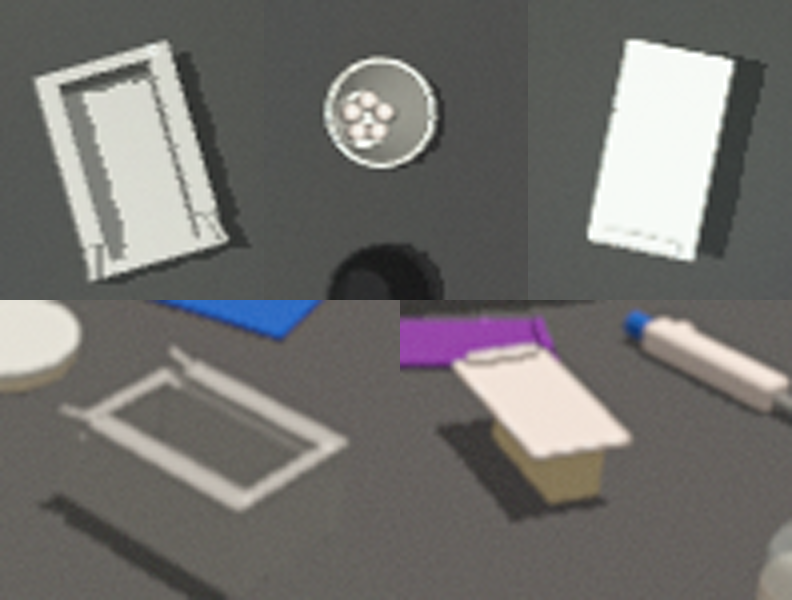

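The crop confirms it. The case mouth (flared ends, no lips) faces the robot, and the clear beaker holds five bars. The white lid lies on the rack with its thumb bar towards the robot. I'm moving towards the middle of the bench now.

Emit:
{"method": "step_arm", "body": {
  "dp": [
    [-0.022,-0.0275,-0.004],
    [-0.022,-0.0275,-0.004],
    [-0.022,-0.0275,-0.004],
    [-0.022,-0.0275,-0.004],
    [-0.022,-0.0275,-0.004],
    [-0.022,-0.0275,-0.004],
    [-0.022,-0.0275,-0.004],
    [-0.022,-0.0275,-0.004],
    [-0.022,-0.0275,-0.004],
    [-0.022,-0.0275,-0.004]
  ],
  "angular": [
    [0,0,0],
    [0,0,0],
    [0,0,0],
    [0,0,0],
    [0,0,0],
    [0,0,0],
    [0,0,0],
    [0,0,0],
    [0,0,0],
    [0,0,0]
  ],
  "gripper": 1
}}

```text
time: 1.33
tool_pos: [0.3302, 0.2815, 0.2798]
eef_rot: [[-0.946, 0.325, 0.0], [0.325, 0.946, 0.001], [-0.0, 0.001, -1.0]]
force: [1.0, 0.9, 1.1]
opening: 0.0857
grasp_force: 0.0
```

Emit:
{"method": "step_arm", "body": {
  "dp": [
    [-0.022,-0.0275,-0.004],
    [-0.022,-0.0275,-0.004],
    [-0.022,-0.0275,-0.004],
    [-0.022,-0.0275,-0.004],
    [-0.022,-0.0275,-0.004],
    [-0.022,-0.0275,-0.004],
    [-0.022,-0.0275,-0.004],
    [-0.022,-0.0275,-0.004],
    [-0.022,-0.0275,-0.004],
    [-0.022,-0.0275,-0.004]
  ],
  "angular": [
    [0,0,0],
    [0,0,0],
    [0,0,0],
    [0,0,0],
    [0,0,0],
    [0,0,0],
    [0,0,0],
    [0,0,0],
    [0,0,0],
    [0,0,0]
  ]
}}

```text
time: 2.17
tool_pos: [0.4489, -0.0501, 0.3199]
eef_rot: [[-0.946, 0.325, 0.001], [0.325, 0.946, 0.001], [-0.001, 0.002, -1.0]]
force: [1.0, -0.1, 0.7]
opening: 0.0851
grasp_force: 0.0
```

```bash
cat >> h.py <<'E'
from scipy.spatial.transform import Rotation as Ro
def show():
    o=robot.get_obs(); print("t",round(o["time"],2),"p",o["tool_pos"].round(4),"q",o["joint_pos"].round(1),"F",o["force"].round(1),"open",round(o["opening"],4),"g",o["grasp_force"]); print(o["eef_rot"].round(3).tolist()); return o
def plan(p0,R0,p1,R1,n,dec=4):
    "n rows from pose 0 to pose 1, shift taken in the frame at row start"
    rv=Ro.from_matrix(R0.T@R1).as_rotvec(); out=[];ang=[]
    P,R=p0.copy(),R0.copy()
    w=np.round(np.degrees(rv)/n/45,dec); dR=Ro.from_rotvec(np.radians(w*45)).as_matrix()
    for i in range(1,n+1):
        d=np.round(R.T@(p0+(p1-p0)*i/n-P),dec); P=P+R@d; R=R@dR; out.append(d.tolist()); ang.append(w.tolist())
    print("max step mm",max(np.linalg.norm(x) for x in out)*1000,"deg",np.linalg.norm(w)*45)
    for k in range(0,n,10): print("dp",str(out[k:k+10]).replace(" ",""),"\n x",len(out[k:k+10]),"ang",ang[0])
    return P,R
E
python3 -c "
from h import *
show()"
```

```text
t 2.17 p [ 0.4489 -0.0501  0.3199] q [-40.5  -2.7  40.3 107.7   1.8  74.4  70.4] F [ 1.  -0.1  0.7] open 0.0851 g 0.0
[[-0.946, 0.325, 0.001], [0.325, 0.946, 0.001], [-0.001, 0.002, -1.0]]
```

Emit:
{"method": "step_arm", "body": {
  "dp": [
    [0,0,0],
    [0,0,0],
    [0,0,0],
    [0,0,0]
  ],
  "angular": [
    [0.147,-0.05,0],
    [0.147,-0.05,0],
    [0.147,-0.05,0],
    [0.147,-0.05,0]
  ]
}}

```text
time: 2.5
tool_pos: [0.4494, -0.0483, 0.3205]
eef_rot: [[-0.945, 0.327, 0.002], [0.287, 0.834, -0.472], [-0.156, -0.445, -0.882]]
force: [-0.1, 0.6, -0.4]
opening: 0.0856
grasp_force: 0.0
```

```bash
python3 -c "
from h import *
show()"
```

```text
t 2.5 p [ 0.4494 -0.0483  0.3205] q [-47.8   0.9  29.6 109.8  26.7  79.8  45.6] F [-0.1  0.6 -0.4] open 0.0856 g 0.0
[[-0.945, 0.327, 0.002], [0.287, 0.834, -0.472], [-0.156, -0.445, -0.882]]
```

```bash
python3 -c "
from h import *
o=show()
tz=np.array([0,-.866025,-.5]);ty=np.array([1.,0,0]);R=np.c_[np.cross(ty,tz),ty,tz]
plan(o['tool_pos'],o['eef_rot'],np.array([.5135,-.241,.0395])-.16*tz,R,14)
"
```

```text
t 2.5 p [ 0.4494 -0.0483  0.3205] q [-47.8   0.9  29.6 109.8  26.7  79.8  45.6] F [-0.1  0.6 -0.4] open 0.0856 g 0.0
[[-0.945, 0.327, 0.002], [0.287, 0.834, -0.472], [-0.156, -0.445, -0.882]]
max step mm 15.627539793582356 deg 5.491963788118053
dp [[-0.0032,0.0047,0.0145],[-0.0023,0.0052,0.0145],[-0.0013,0.0058,0.0143],[-0.0003,0.0062,0.0143],[0.0008,0.0065,0.0141],[0.0018,0.0068,0.0139],[0.0028,0.0069,0.0137],[0.0039,0.0069,0.0133],[0.005,0.0069,0.0131],[0.006,0.0067,0.0127]] 
 x 10 ang [0.0314, -0.0438, 0.1095]
dp [[0.007,0.0065,0.0123],[0.0079,0.0062,0.0118],[0.0089,0.0057,0.0115],[0.0097,0.0051,0.011]] 
 x 4 ang [0.0314, -0.0438, 0.1095]
```

Emit:
{"method": "step_arm", "body": {
  "dp": [
    [-0.003,0.005,0.0145],
    [-0.002,0.005,0.0145],
    [-0.001,0.006,0.0145],
    [0,0.006,0.0145],
    [0.001,0.0065,0.014],
    [0.002,0.007,0.014],
    [0.003,0.007,0.0135],
    [0.004,0.007,0.0135],
    [0.005,0.007,0.013],
    [0.006,0.0065,0.0125]
  ],
  "angular": [
    [0.0314,-0.0438,0.1095],
    [0.0314,-0.0438,0.1095],
    [0.0314,-0.0438,0.1095],
    [0.0314,-0.0438,0.1095],
    [0.0314,-0.0438,0.1095],
    [0.0314,-0.0438,0.1095],
    [0.0314,-0.0438,0.1095],
    [0.0314,-0.0438,0.1095],
    [0.0314,-0.0438,0.1095],
    [0.0314,-0.0438,0.1095]
  ]
}}

```text
time: 3.33
tool_pos: [0.493, -0.0851, 0.1738]
eef_rot: [[-0.341, 0.937, 0.072], [0.571, 0.267, -0.777], [-0.747, -0.224, -0.626]]
force: [0.7, -0.4, -0.1]
opening: 0.0851
grasp_force: 0.0
```

Emit:
{"method": "step_arm", "body": {
  "dp": [
    [0.007,0.0065,0.0125],
    [0.008,0.006,0.012],
    [0.009,0.0055,0.0115],
    [0.0095,0.005,0.011]
  ],
  "angular": [
    [0.0314,-0.0438,0.1095],
    [0.0314,-0.0438,0.1095],
    [0.0314,-0.0438,0.1095],
    [0.0314,-0.0438,0.1095]
  ]
}}

```text
time: 3.67
tool_pos: [0.5107, -0.1004, 0.1157]
eef_rot: [[0.001, 1.0, -0.001], [0.502, -0.001, -0.865], [-0.865, -0.0, -0.502]]
force: [-0.4, 0.9, 0.3]
opening: 0.0854
grasp_force: 0.0
```

```bash
python3 -c "
from h import *
o=show()
tz=np.array([0,-.866025,-.5]);ty=np.array([1.,0,0]);R=np.c_[np.cross(ty,tz),ty,tz]
plan(o['tool_pos'],o['eef_rot'],np.array([.5135,-.241,.0395]),R,10)
im,_=robot.capture('scene');cv2.imwrite('pics/s1.png',im[150:390,100:420,::-1].repeat(2,0).repeat(2,1))
"
```

```text
t 3.67 p [ 0.5107 -0.1004  0.1157] q [-51.9  40.7  35.6 115.3  38.7  60.4 -47.6] F [-0.4  0.9  0.3] open 0.0854 g 0.0
[[0.001, 1.0, -0.001], [0.502, -0.001, -0.865], [-0.865, -0.0, -0.502]]
max step mm 16.010621474508728 deg 0.014924811556599298
dp [[-0.0005,0.0003,0.016],[-0.0004,0.0003,0.016],[-0.0005,0.0003,0.0159],[-0.0005,0.0003,0.016],[-0.0004,0.0003,0.016],[-0.0005,0.0002,0.016],[-0.0004,0.0003,0.016],[-0.0005,0.0003,0.016],[-0.0004,0.0003,0.016],[-0.0005,0.0003,0.0159]] 
 x 10 ang [-0.0001, -0.0003, -0.0001]
```

View pics/s1.png

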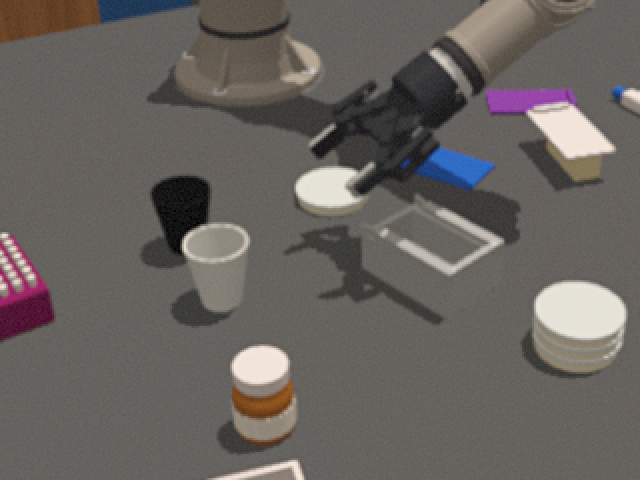

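The open gripper (fingers at about (320,145) and (365,185)) points at the clear beaker (218,265) and is clear of the case. I'm moving in and closing gently.

Emit:
{"method": "step_arm", "body": {
  "dp": [
    [-0.0005,0.0003,0.016],
    [-0.0005,0.0003,0.016],
    [-0.0005,0.0003,0.016],
    [-0.0005,0.0003,0.016],
    [-0.0005,0.0003,0.016],
    [-0.0005,0.0003,0.016],
    [-0.0005,0.0003,0.016],
    [-0.0005,0.0003,0.016],
    [-0.0005,0.0003,0.016],
    [-0.0005,0.0003,0.016]
  ],
  "angular": [
    [0,0,0],
    [0,0,0],
    [0,0,0],
    [0,0,0],
    [0,0,0],
    [0,0,0],
    [0,0,0],
    [0,0,0],
    [0,0,0],
    [0,0,0]
  ]
}}

```text
time: 4.55
tool_pos: [0.5137, -0.2419, 0.0405]
eef_rot: [[-0.004, 1.0, 0.0], [0.504, 0.002, -0.864], [-0.864, -0.003, -0.504]]
force: [1.1, -0.4, -0.2]
opening: 0.0855
grasp_force: 0.0
```

Emit:
{"method": "step_arm", "body": {
  "dp": [
    [0,0,0],
    [0,0,0],
    [0,0,0],
    [0,0,0],
    [0,0,0],
    [0,0,0],
    [0,0,0],
    [0,0,0]
  ],
  "angular": [
    [0,0,0],
    [0,0,0],
    [0,0,0],
    [0,0,0],
    [0,0,0],
    [0,0,0],
    [0,0,0],
    [0,0,0]
  ],
  "gripper": 0,
  "grip_force": 35
}}

```text
time: 5.22
tool_pos: [0.5133, -0.2417, 0.0413]
eef_rot: [[-0.003, 1.0, -0.001], [0.502, 0.001, -0.865], [-0.865, -0.003, -0.502]]
force: [-0.1, 1.4, 6.0]
opening: 0.0603
grasp_force: 36.0
```

```bash
python3 -c "
from h import *
o=show()
im,_=robot.capture('scene');cv2.imwrite('pics/s2.png',im[190:340,130:330,::-1].repeat(3,0).repeat(3,1))
"
```

```text
t 5.22 p [ 0.5133 -0.2417  0.0413] q [-40.4  50.6  39.2 118.9  47.8  41.5 -52.4] F [-0.1  1.4  6. ] open 0.0603 g 36.03828406849061
[[-0.003, 1.0, -0.001], [0.502, 0.001, -0.865], [-0.865, -0.003, -0.502]]
```

View pics/s2.png

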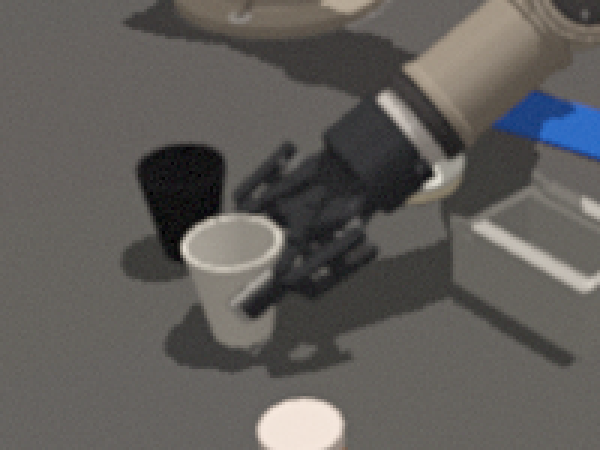

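Emit:
{"method": "step_arm", "body": {
  "dp": [
    [-0.0175,0,-0.01],
    [-0.0175,0,-0.01],
    [-0.0175,0,-0.01],
    [-0.0175,0,-0.01],
    [-0.0175,0,-0.01],
    [-0.0175,0,-0.01],
    [-0.0175,0,-0.01]
  ],
  "angular": [
    [0,0,0],
    [0,0,0],
    [0,0,0],
    [0,0,0],
    [0,0,0],
    [0,0,0],
    [0,0,0]
  ]
}}

```text
time: 5.85
tool_pos: [0.5139, -0.242, 0.1815]
eef_rot: [[-0.004, 1.0, 0.0], [0.505, 0.002, -0.863], [-0.863, -0.003, -0.505]]
force: [0.9, -0.5, -1.1]
opening: 0.0598
grasp_force: 37.3
```

```bash
cat > pour.py <<'E'
from h import *
CASE=np.array([.583,-.0138,0]);YAW=np.radians(16.65)
RC=Ro.from_euler('z',YAW).as_matrix()
bt=np.array([-.865,-.003,-.502])
def tcp_for(R,L):
    b=R@bt; dn=np.array([0,0,-1.])-b*(-b[2]); dn/=np.linalg.norm(dn)
    rim=L-.034*dn; gp=rim-.0282*b
    return gp+.011*R[:,2], np.degrees(np.arccos(b[2])), RC.T@(b)
E
python3 - <<'E'
from pour import *
o=show(); R0=o['eef_rot'];p0=o['tool_pos']
f=lambda phi:R0@Ro.from_rotvec([0,0,np.radians(-phi)]).as_matrix()
L=CASE+RC@np.array([-.015,-.012,0])+[0,0,.074]
Ra=f(80); pa,t,_=tcp_for(Ra,L+[0,0,.01]); print(pa,t)
P,R=plan(p0,R0,pa,Ra,14,3)
for a,b in((80,130),(130,170)):
    p1,t,d=tcp_for(f(b),L); print(b,p1,t,d)
    n=10
    # follow L
    out=[]
    for i in range(1,n+1):
        phi=a+(b-a)*i/n; p1,t,d=tcp_for(f(phi),L); dd=np.round(R.T@(p1-P),3); P=P+R@dd; R=f(phi); out.append(dd.tolist())
    print(out,"wz",-(b-a)/n/45)
E
```

```text
t 5.85 p [ 0.5139 -0.242   0.1815] q [-44.   33.7  44.1 118.2  48.2  53.3 -39.5] F [ 0.9 -0.5 -1.1] open 0.0598 g 37.26902929283824
[[-0.004, 1.0, 0.0], [0.505, 0.002, -0.863], [-0.863, -0.003, -0.505]]
[ 0.53603753 -0.05421884  0.09904104] 67.4688235425083
max step mm 15.297058540778355 deg 5.715
dp [[0.012,0.002,-0.009],[0.012,0.002,-0.008],[0.011,0.004,-0.009],[0.011,0.005,-0.008],[0.01,0.006,-0.009],[0.009,0.007,-0.009],[0.009,0.009,-0.008],[0.008,0.008,-0.009],[0.007,0.01,-0.008],[0.007,0.01,-0.009]] 
 x 10 ang [0.0, 0.0, -0.127]
dp [[0.005,0.011,-0.009],[0.003,0.011,-0.008],[0.003,0.012,-0.009],[0.002,0.012,-0.008]] 
 x 4 ang [0.0, 0.0, -0.127]
130 [ 0.55862365 -0.05359122  0.10794149] 103.07749716220037 [ 0.83925879  0.49465658 -0.22626876]
[[-0.001, 0.006, 0.004], [-0.002, -0.002, -0.001], [-0.002, -0.002, -0.001], [-0.003, -0.002, -0.001], [-0.002, -0.002, -0.001], [-0.001, -0.002, -0.001], [-0.002, -0.002, -0.001], [-0.002, -0.002, -0.001], [-0.001, -0.002, -0.001], [-0.002, -0.002, -0.001]] wz -0.1111111111111111
170 [ 0.57064418 -0.04730898  0.11181961] 118.78682756914111 [ 0.39101412  0.78450841 -0.4815522 ]
[[-0.001, -0.001, -0.001], [-0.001, -0.002, -0.001], [-0.001, -0.001, -0.001], [-0.001, -0.001, -0.001], [-0.0, -0.001, -0.001], [-0.001, -0.001, -0.001], [-0.001, -0.001, -0.0], [-0.0, -0.001, -0.001], [-0.0, -0.0, -0.0], [-0.001, -0.001, -0.001]] wz -0.08888888888888889
```

```bash
python3 - <<'E'
from pour import *
o=show(); R0=o['eef_rot'];p0=o['tool_pos']
f=lambda phi:R0@Ro.from_rotvec([0,0,np.radians(-phi)]).as_matrix()
Lf=lambda phi:CASE+RC@np.array([-.018,-.012,0])+[0,0,np.interp(phi,[80,130,170],[.115,.088,.08])]
Ra=f(80); pa,t,_=tcp_for(Ra,Lf(80)); print(pa,t)
P,R=plan(p0,R0,pa,Ra,14,3)
for a,b in((80,130),(130,170)):
    n=10; out=[]
    for i in range(1,n+1):
        phi=a+(b-a)*i/n; p1,t,d=tcp_for(f(phi),Lf(phi)); dd=np.round(R.T@(p1-P),4); P=P+R@dd; R=f(phi); out.append(dd.tolist())
    print(b,p1,t,out,"wz",-(b-a)/n/45)
E
```

```text
t 5.85 p [ 0.5139 -0.242   0.1815] q [-44.   33.7  44.1 118.2  48.2  53.3 -39.5] F [ 0.9 -0.5 -1.1] open 0.0598 g 37.26902929283824
[[-0.004, 1.0, 0.0], [0.505, 0.002, -0.863], [-0.863, -0.003, -0.505]]
[ 0.53316332 -0.05507842  0.13004104] 67.4688235425083
max step mm 14.45683229480096 deg 5.715
dp [[0.01,0.001,-0.01],[0.01,0.003,-0.009],[0.009,0.003,-0.01],[0.009,0.004,-0.01],[0.009,0.006,-0.009],[0.008,0.006,-0.01],[0.007,0.006,-0.01],[0.007,0.008,-0.009],[0.006,0.008,-0.01],[0.005,0.008,-0.01]] 
 x 10 ang [0.0, 0.0, -0.127]
dp [[0.004,0.009,-0.009],[0.003,0.01,-0.01],[0.003,0.01,-0.01],[0.001,0.01,-0.009]] 
 x 4 ang [0.0, 0.0, -0.127]
130 [ 0.55574943 -0.0544508   0.12194149] 103.07749716220037 [[-0.002, -0.0003, 0.0002], [-0.002, 0.0001, 0.0005], [-0.0022, 0.0002, 0.0004], [-0.0023, 0.0001, 0.0004], [-0.0025, 0.0002, 0.0004], [-0.0025, 0.0002, 0.0003], [-0.0026, 0.0001, 0.0003], [-0.0028, 0.0002, 0.0003], [-0.0028, 0.0001, 0.0002], [-0.0028, 0.0001, 0.0003]] wz -0.1111111111111111
170 [ 0.56776996 -0.04816855  0.11781961] 118.78682756914111 [[-0.0015, -0.0008, -0.0005], [-0.0015, -0.0008, -0.0005], [-0.0014, -0.0008, -0.0005], [-0.0014, -0.0007, -0.0005], [-0.0013, -0.0007, -0.0004], [-0.0012, -0.0006, -0.0003], [-0.0012, -0.0005, -0.0003], [-0.0011, -0.0006, -0.0003], [-0.001, -0.0004, -0.0001], [-0.0009, -0.0005, 0.0]] wz -0.08888888888888889
```

Emit:
{"method": "step_arm", "body": {
  "dp": [
    [0.01,0.001,-0.01],
    [0.01,0.003,-0.009],
    [0.009,0.003,-0.01],
    [0.009,0.004,-0.01],
    [0.009,0.006,-0.009],
    [0.008,0.006,-0.01],
    [0.007,0.006,-0.01],
    [0.007,0.008,-0.009],
    [0.006,0.008,-0.01],
    [0.005,0.008,-0.01]
  ],
  "angular": [
    [0,0,-0.127],
    [0,0,-0.127],
    [0,0,-0.127],
    [0,0,-0.127],
    [0,0,-0.127],
    [0,0,-0.127],
    [0,0,-0.127],
    [0,0,-0.127],
    [0,0,-0.127],
    [0,0,-0.127]
  ]
}}

```text
time: 6.68
tool_pos: [0.5274, -0.1076, 0.1435]
eef_rot: [[-0.845, 0.535, 0.0], [0.27, 0.427, -0.863], [-0.462, -0.729, -0.505]]
force: [0.6, -0.7, -1.0]
opening: 0.0602
grasp_force: 37.4
```

Emit:
{"method": "step_arm", "body": {
  "dp": [
    [0.004,0.009,-0.009],
    [0.003,0.01,-0.01],
    [0.003,0.01,-0.01],
    [0.001,0.01,-0.009]
  ],
  "angular": [
    [0,0,-0.127],
    [0,0,-0.127],
    [0,0,-0.127],
    [0,0,-0.127]
  ]
}}

```text
time: 7.02
tool_pos: [0.5332, -0.0543, 0.1277]
eef_rot: [[-0.986, 0.165, 0.0], [0.083, 0.499, -0.863], [-0.142, -0.851, -0.506]]
force: [0.1, -0.3, -1.6]
opening: 0.0602
grasp_force: 37.4
```

```bash
python3 - <<'E'
from pour import *
o=show()
print(RC.T@(o["tool_pos"]-CASE), np.degrees(np.arccos((o["eef_rot"]@bt)[2])))
im,_=robot.capture('scene');cv2.imwrite('pics/s3.png',im[150:330,190:430,::-1].repeat(3,0).repeat(3,1))
E
```

```text
t 7.02 p [ 0.5332 -0.0543  0.1277] q [-43.3  37.5  20.5 109.7  42.9  71.3  28.8] F [ 0.1 -0.3 -1.6] open 0.0602 g 37.41506966412999
[[-0.986, 0.165, 0.0], [0.083, 0.499, -0.863], [-0.142, -0.851, -0.506]]
[-0.05932861 -0.02454857  0.12773257] 67.71612392074468
```

View pics/s3.png

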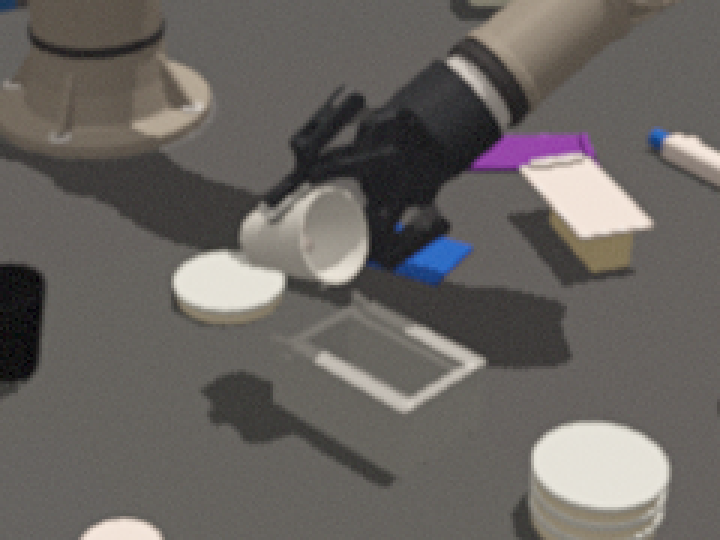

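The beaker (about (305,235)) is tipped about 68°, with its mouth facing the case opening (390,345). I'll keep pouring.

Emit:
{"method": "step_arm", "body": {
  "dp": [
    [-0.002,0,0.0003],
    [-0.002,0,0.0003],
    [-0.002,0,0.0003],
    [-0.0025,0,0.0003],
    [-0.0025,0,0.0003],
    [-0.0025,0,0.0003],
    [-0.0025,0,0.0003],
    [-0.003,0,0.0003],
    [-0.003,0,0.0003],
    [-0.003,0,0.0003]
  ],
  "angular": [
    [0,0,-0.111],
    [0,0,-0.111],
    [0,0,-0.111],
    [0,0,-0.111],
    [0,0,-0.111],
    [0,0,-0.111],
    [0,0,-0.111],
    [0,0,-0.111],
    [0,0,-0.111],
    [0,0,-0.111]
  ]
}}

```text
time: 7.9
tool_pos: [0.5566, -0.0556, 0.1215]
eef_rot: [[-0.763, -0.647, -0.001], [-0.326, 0.385, -0.863], [0.559, -0.658, -0.504]]
force: [1.3, 0.2, -0.8]
opening: 0.0603
grasp_force: 37.4
```

Emit:
{"method": "step_arm", "body": {
  "dp": [
    [-0.0015,-0.001,-0.0005],
    [-0.0015,-0.001,-0.0005],
    [-0.0015,-0.001,-0.0005],
    [-0.0015,-0.0005,-0.0005],
    [-0.0015,-0.0005,-0.0005],
    [-0.001,-0.0005,-0.0005],
    [-0.001,-0.0005,0],
    [-0.001,-0.0005,0],
    [-0.001,-0.0005,0],
    [-0.001,-0.0005,0]
  ],
  "angular": [
    [0,0,-0.089],
    [0,0,-0.089],
    [0,0,-0.089],
    [0,0,-0.089],
    [0,0,-0.089],
    [0,0,-0.089],
    [0,0,-0.089],
    [0,0,-0.089],
    [0,0,-0.089],
    [0,0,-0.089]
  ]
}}

```text
time: 8.73
tool_pos: [0.5685, -0.0498, 0.1174]
eef_rot: [[-0.169, -0.986, -0.001], [-0.497, 0.086, -0.864], [0.851, -0.145, -0.504]]
force: [-0.8, 0.6, -0.8]
opening: 0.0599
grasp_force: 37.6
```

Emit:
{"method": "step_arm", "body": {
  "dp": [
    [0,0,0],
    [0,0,0],
    [0,0,0],
    [0,0,0],
    [0,0,0],
    [0,0,0]
  ],
  "angular": [
    [0,0,0],
    [0,0,0],
    [0,0,0],
    [0,0,0],
    [0,0,0],
    [0,0,0]
  ]
}}

```text
time: 9.23
tool_pos: [0.5686, -0.0498, 0.1182]
eef_rot: [[-0.171, -0.985, -0.001], [-0.495, 0.087, -0.864], [0.852, -0.147, -0.503]]
force: [0.7, -0.4, -0.7]
opening: 0.0602
grasp_force: 37.5
```

```bash
python3 - <<'E'
from pour import *
o=show()
print(RC.T@(o["tool_pos"]-CASE), np.degrees(np.arccos((o["eef_rot"]@bt)[2])))
im,_=robot.capture('scene');cv2.imwrite('pics/s4.png',im[150:330,190:430,::-1].repeat(3,0).repeat(3,1))
E
```

```text
t 9.23 p [ 0.5686 -0.0498  0.1182] q [-30.6  38.9   5.5 104.4  49.4  77.9 115. ] F [ 0.7 -0.4 -0.7] open 0.0602 g 37.49849231717235
[[-0.171, -0.985, -0.001], [-0.495, 0.087, -0.864], [0.852, -0.147, -0.503]]
[-0.02413785 -0.03040438  0.11818539] 118.94375236563019
```

View pics/s4.png

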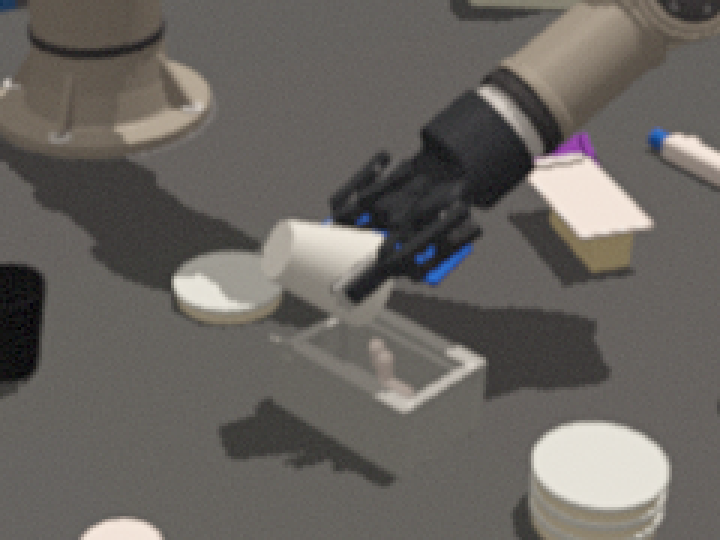

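```bash
python3 - <<'E'
from pour import *
o=robot.get_obs(); R=o['eef_rot'];p=o['tool_pos']
up=p+[0,0,.06]
w=Ro.from_rotvec([0,0,np.radians(7*12)]).as_matrix(); Rm=R@w
tz=np.array([0,-.866025,-.5]);ty=np.array([1.,0,0]);Rg=np.c_[np.cross(ty,tz),ty,tz]
print((R.T@[0,0,.06]).round(4))
plan(up,Rm,np.array([.5137,-.2417,.16]),Rg,14,3)
E
```

```text
[ 0.0511 -0.0088 -0.0302]
max step mm 14.89966442575134 deg 6.165000000000001
dp [[0.004,-0.006,0.013],[0.002,-0.006,0.012],[0.002,-0.007,0.013],[0.002,-0.007,0.012],[0.001,-0.007,0.013],[-0.0,-0.007,0.012],[-0.001,-0.007,0.013],[-0.002,-0.006,0.012],[-0.002,-0.007,0.013],[-0.003,-0.006,0.012]] 
 x 10 ang [0.0, -0.0, 0.137]
dp [[-0.004,-0.006,0.013],[-0.004,-0.006,0.012],[-0.005,-0.005,0.013],[-0.005,-0.004,0.012]] 
 x 4 ang [0.0, -0.0, 0.137]
```

Emit:
{"method": "step_arm", "body": {
  "dp": [
    [0.017,-0.003,-0.01],
    [0.017,-0.003,-0.01],
    [0.017,-0.003,-0.01],
    [0,0,0],
    [0,0,0],
    [0,0,0],
    [0,0,0],
    [0,0,0],
    [0,0,0],
    [0,0,0]
  ],
  "angular": [
    [0,0,0],
    [0,0,0],
    [0,0,0],
    [0,0,0.1555],
    [0,0,0.1555],
    [0,0,0.1555],
    [0,0,0.1555],
    [0,0,0.1555],
    [0,0,0.1555],
    [0,0,0.1555]
  ]
}}

```text
time: 10.12
tool_pos: [0.5687, -0.0499, 0.178]
eef_rot: [[-0.859, -0.513, -0.001], [-0.257, 0.432, -0.864], [0.444, -0.742, -0.503]]
force: [-0.5, 0.5, -0.3]
opening: 0.0599
grasp_force: 37.5
```

Emit:
{"method": "step_arm", "body": {
  "dp": [
    [0,0,0],
    [0,0,0],
    [0,0,0],
    [0,0,0],
    [0,0,0]
  ],
  "angular": [
    [0,0,0.1555],
    [0,0,0.1555],
    [0,0,0.1555],
    [0,0,0.1555],
    [0,0,0.1555]
  ]
}}

```text
time: 10.53
tool_pos: [0.5687, -0.0499, 0.178]
eef_rot: [[-0.997, 0.072, -0.001], [0.037, 0.502, -0.864], [-0.062, -0.862, -0.503]]
force: [-0.9, 0.3, -1.0]
opening: 0.0601
grasp_force: 37.5
```

Emit:
{"method": "step_arm", "body": {
  "dp": [
    [0.004,-0.006,0.013],
    [0.002,-0.006,0.0125],
    [0.002,-0.007,0.0125],
    [0.002,-0.007,0.0125],
    [0.001,-0.007,0.0125],
    [0,-0.007,0.0125],
    [-0.001,-0.007,0.0125],
    [-0.002,-0.006,0.0125],
    [-0.002,-0.007,0.0125],
    [-0.003,-0.006,0.0125]
  ],
  "angular": [
    [0,0,0.137],
    [0,0,0.137],
    [0,0,0.137],
    [0,0,0.137],
    [0,0,0.137],
    [0,0,0.137],
    [0,0,0.137],
    [0,0,0.137],
    [0,0,0.137],
    [0,0,0.137]
  ]
}}

```text
time: 11.37
tool_pos: [0.5295, -0.1879, 0.1647]
eef_rot: [[-0.411, 0.912, -0.001], [0.459, 0.206, -0.864], [-0.788, -0.356, -0.503]]
force: [-0.3, -0.2, -0.6]
opening: 0.0601
grasp_force: 37.5
```

Emit:
{"method": "step_arm", "body": {
  "dp": [
    [-0.004,-0.006,0.0125],
    [-0.004,-0.006,0.0125],
    [-0.005,-0.005,0.0125],
    [-0.005,-0.004,0.0125]
  ],
  "angular": [
    [0,0,0.137],
    [0,0,0.137],
    [0,0,0.137],
    [0,0,0.137]
  ]
}}

```text
time: 11.7
tool_pos: [0.514, -0.2427, 0.1596]
eef_rot: [[0.007, 1.0, -0.001], [0.503, -0.005, -0.864], [-0.864, 0.006, -0.503]]
force: [0.5, 0.2, -1.4]
opening: 0.0604
grasp_force: 37.5
```

```bash
python3 - <<'E'
from pour import *
o=show(); print("beaker tilt",np.degrees(np.arccos((o["eef_rot"]@bt)[2])))
im,_=robot.capture('top');a=im[170:245,290:360,::-1];b=im[195:270,375:445,::-1]
cv2.imwrite('pics/t5.png',cv2.resize(np.hstack([a,b]),None,fx=5,fy=5,interpolation=cv2.INTER_CUBIC))
E
```

```text
t 11.7 p [ 0.514  -0.2427  0.1596] q [-41.6  35.4  41.  118.5  49.6  52.5 -43.3] F [ 0.5  0.2 -1.4] open 0.0604 g 37.504733887835755
[[0.007, 1.0, -0.001], [0.503, -0.005, -0.864], [-0.864, 0.006, -0.503]]
beaker tilt nan<stdin>:2: RuntimeWarning: invalid value encountered in arccos
```

View pics/t5.png

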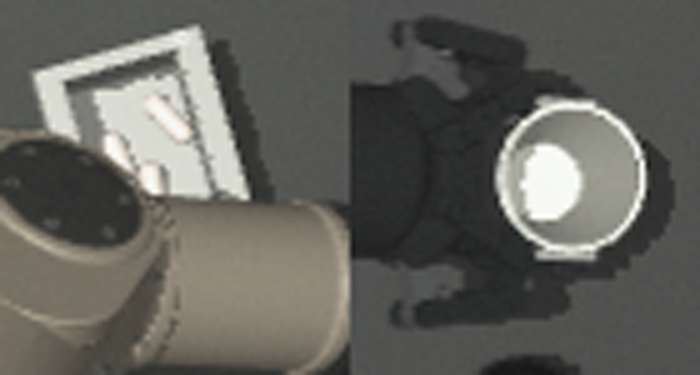

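The beaker (right, centre (570,180)) is empty. At least three bars show in the case, and the arm hides the rest of it. I'm setting the beaker down at its old place.

Emit:
{"method": "step_arm", "body": {
  "dp": [
    [0.013,0,0.0075],
    [0.013,0,0.0075],
    [0.013,0,0.0075],
    [0.013,0,0.0075],
    [0.013,0,0.0075],
    [0.013,0,0.0075],
    [0.013,0,0.0075],
    [0.0035,0,0.002],
    [0.0035,0,0.002],
    [0.0035,0,0.002]
  ],
  "angular": [
    [0,0,0],
    [0,0,0],
    [0,0,0],
    [0,0,0],
    [0,0,0],
    [0,0,0],
    [0,0,0],
    [0,0,0],
    [0,0,0],
    [0,0,0]
  ]
}}

```text
time: 12.58
tool_pos: [0.5147, -0.2416, 0.0426]
eef_rot: [[0.001, 1.0, -0.001], [0.503, -0.001, -0.864], [-0.864, 0.0, -0.503]]
force: [-0.0, -0.5, -1.2]
opening: 0.0602
grasp_force: 37.5
```

Emit:
{"method": "step_arm", "body": {
  "dp": [
    [0,0,0],
    [0,0,0]
  ],
  "angular": [
    [0,0,0],
    [0,0,0]
  ]
}}

```text
time: 12.75
tool_pos: [0.5145, -0.2418, 0.0429]
eef_rot: [[0.002, 1.0, -0.001], [0.503, -0.002, -0.864], [-0.864, 0.001, -0.503]]
force: [-0.2, 0.2, -0.5]
opening: 0.0603
grasp_force: 37.5
```

Emit:
{"method": "step_arm", "body": {
  "dp": [
    [0.0007,0,0.0004],
    [0.0007,0,0.0004],
    [0,0,0]
  ],
  "angular": [
    [0,0,0],
    [0,0,0],
    [0,0,0]
  ]
}}

```text
time: 13.0
tool_pos: [0.5146, -0.2419, 0.0415]
eef_rot: [[0.002, 1.0, -0.001], [0.502, -0.002, -0.865], [-0.865, 0.001, -0.502]]
force: [-0.3, 0.6, 2.4]
opening: 0.0601
grasp_force: 37.3
```

Emit:
{"method": "step_arm", "body": {
  "dp": [
    [0,0,0],
    [0,0,0],
    [0,0,0],
    [0,0,0],
    [0,0,0]
  ],
  "angular": [
    [0,0,0],
    [0,0,0],
    [0,0,0],
    [0,0,0],
    [0,0,0]
  ],
  "gripper": 1
}}

```text
time: 13.42
tool_pos: [0.5142, -0.2417, 0.0408]
eef_rot: [[0.001, 1.0, -0.001], [0.503, -0.002, -0.864], [-0.864, 0.0, -0.503]]
force: [-0.7, -0.3, -0.1]
opening: 0.0854
grasp_force: 0.0
```

Emit:
{"method": "step_arm", "body": {
  "dp": [
    [0,0,-0.01],
    [0,0,-0.02],
    [0,0,-0.02],
    [0,0,-0.02],
    [0,0,-0.02],
    [0,0,-0.02],
    [0,0,-0.02],
    [0,0,-0.02],
    [0,0,-0.02]
  ],
  "angular": [
    [0,0,0],
    [0,0,0],
    [0,0,0],
    [0,0,0],
    [0,0,0],
    [0,0,0],
    [0,0,0],
    [0,0,0],
    [0,0,0]
  ]
}}

```text
time: 14.17
tool_pos: [0.5142, -0.0933, 0.127]
eef_rot: [[0.001, 1.0, -0.001], [0.503, -0.002, -0.864], [-0.864, 0.0, -0.503]]
force: [1.4, 0.3, 0.2]
opening: 0.085
grasp_force: 0.0
```

```bash
python3 - <<'E'
from h import *
o=show(); R=o['eef_rot'];p=o['tool_pos']
a=np.radians(-10.93)  # lid x axis azimuth
lx=np.array([np.cos(a),np.sin(a),0]);ly=np.array([-lx[1],lx[0],0])
lid=np.array([.4455,.2733,0])
tz=np.array([0,0,-1.])
for s in(1,-1):
    ty=s*ly;Rg=np.c_[np.cross(ty,tz),ty,tz]
    print(s,np.degrees(Ro.from_matrix(R.T@Rg).as_rotvec()).round(1))
ty=ly;Rg=np.c_[np.cross(ty,tz),ty,tz]
g=lid-.035*lx; print("over lid",g)
up=p+[0,0,.05]; print((R.T@[0,0,.05]).round(3))
plan(up,R,g+[0,0,.20],Rg,20,3)
E
```

```text
t 14.17 p [ 0.5142 -0.0933  0.127 ] q [-50.6  38.9  33.3 114.4  39.7  63.1 -47.8] F [1.4 0.3 0.2] open 0.085 g 0.0
[[0.001, 1.0, -0.001], [0.503, -0.002, -0.864], [-0.864, 0.0, -0.503]]
1 [-41.   49.6 -71.4]
-1 [52.  43.  90.5]
over lid [0.41113492 0.27993633 0.        ]
[-0.043  0.    -0.025]
max step mm 19.874606914351787 deg 4.800890542388984
dp [[0.008,-0.005,-0.017],[0.01,-0.004,-0.016],[0.01,-0.003,-0.016],[0.011,-0.002,-0.016],[0.012,0.0,-0.015],[0.013,0.001,-0.015],[0.013,0.002,-0.014],[0.013,0.004,-0.014],[0.014,0.005,-0.013],[0.014,0.006,-0.012]] 
 x 10 ang [-0.046, 0.055, -0.079]
dp [[0.014,0.008,-0.011],[0.014,0.009,-0.01],[0.014,0.01,-0.009],[0.013,0.011,-0.009],[0.013,0.012,-0.007],[0.013,0.013,-0.006],[0.012,0.015,-0.005],[0.011,0.015,-0.005],[0.011,0.016,-0.003],[0.009,0.016,-0.002]] 
 x 10 ang [-0.046, 0.055, -0.079]
```

Emit:
{"method": "step_arm", "body": {
  "dp": [
    [-0.0215,0,-0.0125],
    [-0.0215,0,-0.0125]
  ],
  "angular": [
    [0,0,0],
    [0,0,0]
  ]
}}

```text
time: 14.33
tool_pos: [0.5145, -0.0926, 0.1765]
eef_rot: [[-0.002, 1.0, 0.001], [0.503, 0.001, -0.864], [-0.864, -0.001, -0.503]]
force: [0.7, 0.9, 0.2]
opening: 0.0855
grasp_force: 0.0
```

Emit:
{"method": "step_arm", "body": {
  "dp": [
    [0.008,-0.005,-0.017],
    [0.01,-0.004,-0.016],
    [0.01,-0.003,-0.016],
    [0.011,-0.002,-0.016],
    [0.012,0,-0.015],
    [0.013,0.001,-0.015],
    [0.013,0.002,-0.014],
    [0.013,0.004,-0.014],
    [0.014,0.005,-0.013],
    [0.014,0.006,-0.012]
  ],
  "angular": [
    [-0.0455,0.055,-0.079],
    [-0.0455,0.055,-0.079],
    [-0.0455,0.055,-0.079],
    [-0.0455,0.055,-0.079],
    [-0.0455,0.055,-0.079],
    [-0.0455,0.055,-0.079],
    [-0.0455,0.055,-0.079],
    [-0.0455,0.055,-0.079],
    [-0.0455,0.055,-0.079],
    [-0.0455,0.055,-0.079]
  ]
}}

```text
time: 15.17
tool_pos: [0.4619, 0.0934, 0.1881]
eef_rot: [[-0.625, 0.757, 0.19], [0.608, 0.626, -0.488], [-0.489, -0.19, -0.852]]
force: [0.4, 0.1, 0.2]
opening: 0.0855
grasp_force: 0.0
```

Emit:
{"method": "step_arm", "body": {
  "dp": [
    [0.014,0.008,-0.011],
    [0.014,0.009,-0.01],
    [0.014,0.01,-0.009],
    [0.013,0.011,-0.009],
    [0.013,0.012,-0.007],
    [0.013,0.013,-0.006],
    [0.012,0.015,-0.005],
    [0.011,0.015,-0.005],
    [0.011,0.016,-0.003],
    [0.009,0.016,-0.002]
  ],
  "angular": [
    [-0.0455,0.055,-0.079],
    [-0.0455,0.055,-0.079],
    [-0.0455,0.055,-0.079],
    [-0.0455,0.055,-0.079],
    [-0.0455,0.055,-0.079],
    [-0.0455,0.055,-0.079],
    [-0.0455,0.055,-0.079],
    [-0.0455,0.055,-0.079],
    [-0.0455,0.055,-0.079],
    [-0.0455,0.055,-0.079]
  ]
}}

```text
time: 16.0
tool_pos: [0.4113, 0.2793, 0.1991]
eef_rot: [[-0.982, 0.19, 0.001], [0.19, 0.982, 0.0], [-0.001, 0.001, -1.0]]
force: [0.2, -0.4, -0.7]
opening: 0.0854
grasp_force: 0.0
```

```bash
python3 - <<'E'
from pour import *
o=show(); R=o['eef_rot'];p=o['tool_pos']
a=np.radians(-11.0)
lx=np.array([np.cos(a),np.sin(a),0]);ly=np.array([-lx[1],lx[0],0])
tz=np.array([0,0,-1.]);ty=ly;Rg=np.c_[np.cross(ty,tz),ty,tz]
g=np.array([.4455,.2733,0])-.048*lx
P,R=plan(p,R,g+[0,0,.10],Rg,6)
P,R=plan(P,R,g+[0,0,.0315],Rg,6)
# case: fit again, unoccluded?
im,d=robot.capture('top');W=cloud('top',d);np.savez('top6.npz',im=im,dep=d)
Q=W[168:242,292:352].reshape(-1,3);Q=Q[(Q[:,2]>.05)&(Q[:,2]<.075)];r=cv2.minAreaRect((Q[:,:2]*1000).astype(np.float32));print(len(Q),r)
cv2.imwrite('pics/t6.png',cv2.resize(im[170:245,290:360,::-1],None,fx=7,fy=7,interpolation=cv2.INTER_CUBIC))
c=im[170:245,290:360].astype(int)
Q=W[222:250,392:426].reshape(-1,3);Q=Q[(Q[:,2]>.06)];
Q=W[212:255,388:430].reshape(-1,3);Q=Q[(Q[:,2]>.065)&(Q[:,2]<.09)];print('beaker rim',cv2.minEnclosingCircle((Q[:,:2]*1000).astype(np.float32)))
E
```

```text
t 16.0 p [0.4113 0.2793 0.1991] q [-50.    9.4  12.2 111.6  -2.3  59.1  42.2] F [ 0.2 -0.4 -0.7] open 0.0854 g 0.0
[[-0.982, 0.19, 0.001], [0.19, 0.982, 0.0], [-0.001, 0.001, -1.0]]
max step mm 16.745447142432475 deg 0.013500000000000002
dp [[0.0022,0.0001,0.0165],[0.0023,0.0001,0.0165],[0.0022,0.0001,0.0166],[0.0022,0.0001,0.0165],[0.0023,0.0001,0.0165],[0.0022,0.0001,0.0165]] 
 x 6 ang [0.0001, 0.0002, 0.0002]
max step mm 11.5 deg 0.0
dp [[-0.0,-0.0,0.0114],[-0.0,-0.0,0.0114],[-0.0,-0.0,0.0115],[-0.0,-0.0,0.0114],[-0.0,-0.0,0.0114],[-0.0,-0.0,0.0114]] 
 x 6 ang [0.0, 0.0, -0.0]
651 ((582.7716064453125, -13.5484619140625), (130.91104125976562, 86.30846405029297), 16.42544937133789)
beaker rim ((514.736083984375, -229.94137573242188), 33.71658706665039)
```

View pics/t6.png

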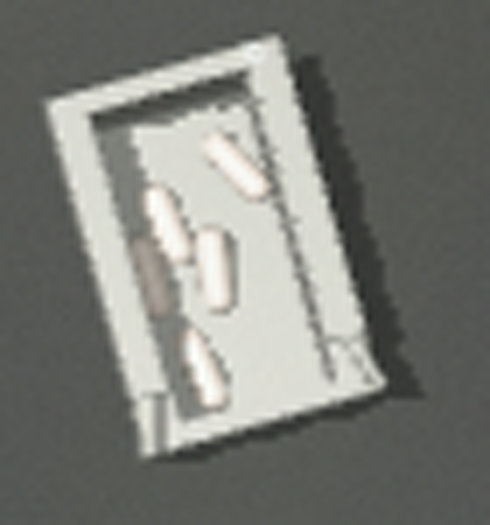

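Emit:
{"method": "step_arm", "body": {
  "dp": [
    [0.0022,0,0.0165],
    [0.0022,0,0.0165],
    [0.0022,0,0.0165],
    [0.0022,0,0.0165],
    [0.0022,0,0.0165],
    [0.0022,0,0.0165]
  ],
  "angular": [
    [0,0,0],
    [0,0,0],
    [0,0,0],
    [0,0,0],
    [0,0,0],
    [0,0,0]
  ]
}}

```text
time: 16.55
tool_pos: [0.3993, 0.28, 0.0989]
eef_rot: [[-0.981, 0.195, 0.003], [0.195, 0.981, -0.004], [-0.004, -0.003, -1.0]]
force: [-0.9, 0.1, 0.6]
opening: 0.0851
grasp_force: 0.0
```

Emit:
{"method": "step_arm", "body": {
  "dp": [
    [0,0,0.0115],
    [0,0,0.0115],
    [0,0,0.0115],
    [0,0,0.0115],
    [0,0,0.0115],
    [0,0,0.011]
  ],
  "angular": [
    [0,0,0],
    [0,0,0],
    [0,0,0],
    [0,0,0],
    [0,0,0],
    [0,0,0]
  ]
}}

```text
time: 17.05
tool_pos: [0.3997, 0.2801, 0.0305]
eef_rot: [[-0.981, 0.195, 0.003], [0.195, 0.981, -0.003], [-0.004, -0.003, -1.0]]
force: [0.5, 0.2, -0.3]
opening: 0.0856
grasp_force: 0.0
```

Emit:
{"method": "step_arm", "body": {
  "dp": [
    [0,0,0],
    [0,0,0],
    [0,0,0],
    [0,0,0],
    [0,0,0],
    [0,0,0]
  ],
  "angular": [
    [0,0,0],
    [0,0,0],
    [0,0,0],
    [0,0,0],
    [0,0,0],
    [0,0,0]
  ],
  "gripper": 0,
  "grip_force": 30
}}

```text
time: 17.55
tool_pos: [0.4005, 0.2806, 0.0314]
eef_rot: [[-0.981, 0.194, 0.004], [0.194, 0.981, -0.002], [-0.004, -0.001, -1.0]]
force: [-0.4, -0.3, -0.7]
opening: 0.0669
grasp_force: 33.5
```

The picture shows all five bars lying low in the case: (235,165), (168,225), (155,275), (215,270) and (205,370). The lid is gripped, so I'll lift it and measure the lid and case with the same method to cancel the camera bias.

Emit:
{"method": "step_arm", "body": {
  "dp": [
    [0,0,-0.005],
    [0,0,-0.01],
    [0,0,-0.015],
    [0,0,-0.02],
    [0,0,-0.02],
    [0,0,0],
    [0,0,0]
  ],
  "angular": [
    [0,0,0],
    [0,0,0],
    [0,0,0],
    [0,0,0],
    [0,0,0],
    [0,0,0],
    [0,0,0]
  ],
  "grip_force": 50
}}

```text
time: 18.13
tool_pos: [0.4008, 0.2814, 0.1026]
eef_rot: [[-0.981, 0.194, 0.006], [0.194, 0.981, 0.0], [-0.006, 0.001, -1.0]]
force: [-0.2, -1.1, -1.8]
opening: 0.0664
grasp_force: 55.5
```

```bash
cat > fit.py <<'E'
from h import *
def edges(Wc,org,yaw,zr,xr,hw,bins):
    "points in frame (org,yaw); per bin along x the min / max y; returns centreline offset at x=0, slope deg, width"
    Q=(Wc.reshape(-1,3)-[org[0],org[1],0])@Ro.from_euler('z',yaw).as_matrix()
    Q=Q[(Q[:,2]>zr[0])&(Q[:,2]<zr[1])&(abs(Q[:,1])<hw+.012)]
    xs=np.linspace(*xr,bins+1);X=[];lo=[];hi=[]
    for a,b in zip(xs,xs[1:]):
        y=Q[(Q[:,0]>=a)&(Q[:,0]<b),1]
        if len(y)>3: X.append((a+b)/2);lo.append(y.min());hi.append(y.max())
    X,lo,hi=map(np.array,(X,lo,hi))
    s,c=np.polyfit(X,(lo+hi)/2,1); 
    m=Q[abs(Q[:,1])<.025,0]
    print("n",len(X),"c0 mm",c*1e3,"slope deg",np.degrees(s),"w",(hi-lo).mean()*1e3,"x max",m.max() if len(m) else None,"z",np.median(Q[:,2]))
    return c,s
E
python3 - <<'E'
from fit import *
o=show(); R=o['eef_rot'];p=o['tool_pos']
yaw=np.arctan2(-R[1,0],-R[0,0]); print('lid yaw by tool',np.degrees(yaw))
for k in range(3):
    im,d=robot.capture('top');W=cloud('top',d)
    edges(W,p,yaw,(p[2]+.003,p[2]+.028),(.03,.108),.034,13)
    edges(W,(.583,-.0138),np.radians(16.65),(.05,.075),(-.04,.064),.043,13)
S=cloud('scene',robot.capture('scene')[1])
edges(S,p,yaw,(p[2]+.003,p[2]+.028),(.03,.108),.034,13)
edges(S,(.583,-.0138),np.radians(16.65),(.05,.075),(-.04,.064),.043,13)
Q=W[np.isfinite(W[...,0])];Q=(Q-[p[0],p[1],0])@Ro.from_euler('z',yaw).as_matrix()
# lid tilt
Q=Q[(Q[:,0]>.03)&(Q[:,0]<.105)&(abs(Q[:,1])<.028)&(Q[:,2]>p[2]-.01)&(Q[:,2]<p[2]+.04)]
print("plane slopes",np.linalg.lstsq(np.c_[Q[:,:2],np.ones(len(Q))],Q[:,2]-p[2],rcond=None)[0])
E
```

```text
t 18.13 p [0.4008 0.2814 0.1026] q [-50.   15.8  11.3 118.2  -3.9  46.1  42.4] F [-0.2 -1.1 -1.8] open 0.0664 g 55.48631115438184
[[-0.981, 0.194, 0.006], [0.194, 0.981, 0.0], [-0.006, 0.001, -1.0]]
lid yaw by tool -11.205382776489932
n 13 c0 mm -0.2833610922548396 slope deg 1.6635780188343654 w 66.07569223019595 x max 0.3052645190655457 z 0.11751560459965889
n 13 c0 mm 0.33269854744175403 slope deg 0.03268149080383086 w 85.34075542744206 x max 0.2218318044448509 z 0.058519129361267304
n 13 c0 mm -1.7925042296988432 slope deg 2.22718878239043 w 66.12548906323862 x max 0.11210366908594718 z 0.11636559775428487
n 13 c0 mm 0.35685825727308557 slope deg -0.030040615300678784 w 85.34257783530275 x max 0.2248023550923802 z 0.05845153781369059
n 13 c0 mm -1.936617692877021 slope deg 2.0907846899800466 w 66.13523455718772 x max 0.11150930576460978 z 0.11564713390566887
n 13 c0 mm 0.3172195941534388 slope deg -0.10603293859884133 w 85.46697589364356 x max 0.22604089259130175 z 0.05865906853630678
n 13 c0 mm -3.2207917716826544 slope deg 2.2631077169376903 w 67.01770574669078 x max 0.11572954633770911 z 0.11279698954269239
n 13 c0 mm -0.8493737957123622 slope deg 0.31677658858052 w 88.21458698041204 x max 0.06840909481543454 z 0.056503132960513
plane slopes [-0.00537476  0.01151406  0.01343794]
```

```bash
python3 - <<'E'
from fit import *
for f in('top0','top6'):
    d=np.load(f+'.npz')['dep'];W=cloud('top',d)
    edges(W,(.4455,.2733),np.radians(-11),(.035,.06),(-.03,.06),.034,13)
    edges(W,(.583,-.0138),np.radians(16.65),(.05,.075),(-.04,.064),.043,13)
p=robot.get_obs()['tool_pos']
d=robot.capture('top')[1];W=cloud('top',d)
a=np.radians(-11.2+2.1)
Q=W[np.isfinite(W[...,0])];Q=(Q-[p[0],p[1],0])@Ro.from_euler('z',a).as_matrix()
Q=Q[(Q[:,2]>p[2]+.003)&(Q[:,2]<p[2]+.028)&(Q[:,0]<.125)&(Q[:,0]>.03)&(abs(Q[:,1])<.05)]
r=cv2.minAreaRect((Q[:,:2]*1000).astype(np.float32));print(r)
m=Q[abs(Q[:,1])<.025];ys=np.linspace(-.025,.025,9)
print([round(m[(m[:,1]>=u)&(m[:,1]<v),0].max()*1e3,1) for u,v in zip(ys,ys[1:])])
E
```

```text
n 13 c0 mm -0.35670286543618995 slope deg -0.11656425321871268 w 65.82020947567518 x max 0.281237644157974 z 0.046135772161276296
n 13 c0 mm 0.34815300520040177 slope deg 0.0793520329472873 w 85.24302913634384 x max 0.2190849069289746 z 0.05864834830940099
n 13 c0 mm -1.1934347356488137 slope deg 1.2641872394443812 w 65.06161191660706 x max 0.28177833389345225 z 0.04614807850499103
n 13 c0 mm 0.28357137186536696 slope deg 0.1363494558253813 w 85.45812043868784 x max 0.22089285756810728 z 0.05851453930100528
((71.16853332519531, -0.7202682495117188), (82.1934814453125, 68.1127700805664), 0.2920111417770386)
[np.float64(111.9), np.float64(111.5), np.float64(110.7), np.float64(111.9), np.float64(111.1), np.float64(111.7), np.float64(111.0), np.float64(112.1)]
```

```bash
cat > ins.py <<'E'
from fit import *
C=np.array([.5829,-.01348,0]);YC=np.radians(16.67);RCm=Ro.from_euler('z',YC).as_matrix()
NL=.1115;DZ=.0086
def tool(nose_x,zu,lat=.0018,dyaw=2.1):
    "tool pose that brings the lid nose to case x, underside to height zu, lid along the case"
    y=YC-np.radians(dyaw); R=np.array([[-np.cos(y),-np.sin(y),0],[-np.sin(y),np.cos(y),0],[0,0,-1.]])
    return C+RCm@np.array([nose_x-NL,lat,0])+[0,0,zu-DZ],R
E
python3 - <<'E'
from ins import *
o=show(); p,R=tool(-.055,.095); print(p,R.round(3).tolist())
plan(o['tool_pos'],o['eef_rot'],p,R,16,4)
E
```

```text
t 18.38 p [0.3992 0.28   0.1   ] q [-50.   16.   11.3 118.3  -4.   46.1  42.4] F [ 0.4  0.  -0.6] open 0.0662 g 55.48615805018926
[[-0.981, 0.194, 0.002], [0.194, 0.981, -0.004], [-0.003, -0.003, -1.0]]
[ 0.42288118 -0.05951767  0.0864    ] [[-0.968, -0.252, 0.0], [-0.252, 0.968, 0.0], [0.0, 0.0, -1.0]]
max step mm 21.364924525960767 deg 1.611062847936107
dp [[-0.0056,-0.0205,0.0009],[-0.005,-0.0207,0.001],[-0.0044,-0.0208,0.0009],[-0.0038,-0.0209,0.0009],[-0.0032,-0.0211,0.0009],[-0.0027,-0.0211,0.0009],[-0.002,-0.0211,0.0009],[-0.0014,-0.0213,0.0009],[-0.0009,-0.0212,0.0009],[-0.0002,-0.0213,0.0009]] 
 x 10 ang [-0.0003, 0.0001, -0.0358]
dp [[0.0003,-0.0213,0.0009],[0.0009,-0.0212,0.0009],[0.0016,-0.0212,0.0009],[0.0021,-0.0212,0.0008],[0.0027,-0.0211,0.0009],[0.0034,-0.021,0.0009]] 
 x 6 ang [-0.0003, 0.0001, -0.0358]
```

Emit:
{"method": "step_arm", "body": {
  "dp": [
    [-0.0056,-0.0205,0.0009],
    [-0.005,-0.0207,0.0009],
    [-0.0044,-0.0208,0.0009],
    [-0.0038,-0.0209,0.0009],
    [-0.0032,-0.0211,0.0009],
    [-0.0027,-0.0211,0.0009],
    [-0.002,-0.0211,0.0009],
    [-0.0014,-0.0213,0.0009],
    [-0.0009,-0.0212,0.0009],
    [-0.0002,-0.0213,0.0009]
  ],
  "angular": [
    [0,0,-0.0358],
    [0,0,-0.0358],
    [0,0,-0.0358],
    [0,0,-0.0358],
    [0,0,-0.0358],
    [0,0,-0.0358],
    [0,0,-0.0358],
    [0,0,-0.0358],
    [0,0,-0.0358],
    [0,0,-0.0358]
  ]
}}

```text
time: 19.22
tool_pos: [0.4141, 0.0672, 0.0919]
eef_rot: [[-0.996, -0.087, 0.002], [-0.087, 0.996, -0.003], [-0.002, -0.003, -1.0]]
force: [0.1, -0.2, -0.6]
opening: 0.0664
grasp_force: 55.5
```

Emit:
{"method": "step_arm", "body": {
  "dp": [
    [0.0003,-0.0213,0.0009],
    [0.0009,-0.0212,0.0009],
    [0.0015,-0.0212,0.0009],
    [0.0021,-0.0212,0.0009],
    [0.0027,-0.0211,0.0009],
    [0.0034,-0.021,0.0009],
    [0,0,0],
    [0,0,0],
    [0,0,0]
  ],
  "angular": [
    [0,0,-0.0358],
    [0,0,-0.0358],
    [0,0,-0.0358],
    [0,0,-0.0358],
    [0,0,-0.0358],
    [0,0,-0.0358],
    [0,0,0],
    [0,0,0],
    [0,0,0]
  ]
}}

```text
time: 19.97
tool_pos: [0.4233, -0.0584, 0.087]
eef_rot: [[-0.968, -0.252, 0.002], [-0.252, 0.968, -0.002], [-0.002, -0.003, -1.0]]
force: [0.3, 0.3, -1.4]
opening: 0.0667
grasp_force: 55.6
```

```bash
cat > meas.py <<'E'
from ins import *
def meas(zu,n=3):
    "lid in the case frame, camera space"
    for k in range(n):
        o=robot.get_obs(); print(o['tool_pos'].round(4),o['eef_rot'][:,0].round(4),o['joint_pos'].round(2)[[0,1,3]],o['force'].round(1))
        W=cloud('top',robot.capture('top')[1])
        Q=(W.reshape(-1,3)-C)@RCm
        L=Q[(Q[:,2]>zu-.003)&(Q[:,2]<zu+.02)&(Q[:,0]>-.16)&(Q[:,0]<-.03)&(abs(Q[:,1])<.05)]
        b=np.linspace(-.14,-.06,12);X=[];m=[]
        for u,v in zip(b,b[1:]):
            y=L[(L[:,0]>=u)&(L[:,0]<v),1]
            if len(y)>8: X.append((u+v)/2);m.append([y.min(),y.max()])
        m=np.array(m)*1e3;X=np.array(X); s,c=np.polyfit(X-(-.055),m.mean(1),1)
        nose=np.percentile([L[(L[:,1]>=u)&(L[:,1]<u+.006),0].max() for u in np.arange(-.024,.02,.006)],50)
        print(" lid: y at nose mm",round(c,2),"yaw deg",round(np.degrees(s/1e3),2),"w",round((m[:,1]-m[:,0]).mean(),1),"nose x",round(nose*1e3,1),"z top",np.median(L[:,2]).round(4))
E
python3 -c "
from meas import *
meas(.095)"
```

```text
[ 0.4233 -0.0584  0.087 ] [-0.9678 -0.2517 -0.0016] [-15.64  11.92 126.71] [ 0.3  0.3 -1.4]
 lid: y at nose mm -3.44 yaw deg -12.4 w 61.3 nose x -55.0 z top 0.1018
[ 0.4234 -0.058   0.0871] [-0.9675 -0.2527 -0.0018] [-15.67  11.91 126.71] [-0.4  1.1 -1.8]
 lid: y at nose mm -2.98 yaw deg -12.32 w 61.2 nose x -54.5 z top 0.1017
[ 0.4235 -0.0578  0.0872] [-0.9674 -0.2533 -0.0021] [-15.69  11.89 126.7 ] [ 0.4  0.7 -0. ]
 lid: y at nose mm -2.94 yaw deg -12.48 w 61.5 nose x -54.3 z top 0.1018
```

```bash
python3 - <<'E'
from meas import *
for n in('top','scene'):
    W=cloud(n,robot.capture(n)[1]); Q=(W.reshape(-1,3)-C)@RCm
    L=Q[(Q[:,2]>.09)&(Q[:,2]<.112)&(Q[:,0]>-.2)&(Q[:,0]<-.03)&(abs(Q[:,1])<.06)]
    for u in np.arange(-.13,-.05,.006):
        y=L[(L[:,0]>=u)&(L[:,0]<u+.006),1]*1e3
        if len(y): print(n,round(u*1e3),len(y),y.min().round(1),y.max().round(1),((y.min()+y.max())/2).round(1))
E
```

```text
top -130 12 -29.5 36.3 3.4
top -124 28 -31.0 36.6 2.8
top -118 43 -30.4 36.8 3.2
top -112 55 -29.6 36.2 3.3
top -106 71 -30.9 37.0 3.0
top -100 71 -30.6 36.6 3.0
top -94 72 -29.2 37.0 3.9
top -88 71 -30.7 36.3 2.8
top -82 70 -29.9 37.2 3.7
top -76 72 -30.5 36.8 3.2
top -70 72 -29.8 36.0 3.1
top -64 71 -30.4 37.0 3.3
top -58 48 -29.8 35.1 2.6
scene -130 40 -32.0 34.1 1.0
scene -124 44 -33.2 32.7 -0.3
scene -118 48 -33.9 35.6 0.9
scene -112 42 -33.5 34.0 0.2
scene -106 45 -32.5 35.4 1.5
scene -100 42 -32.9 36.1 1.6
scene -94 44 -34.3 35.2 0.5
scene -88 51 -34.3 33.7 -0.3
scene -82 43 -31.7 33.8 1.1
scene -76 46 -32.6 34.9 1.1
scene -70 53 -32.0 35.0 1.5
scene -64 48 -31.6 35.7 2.0
scene -58 64 -32.6 37.4 2.4
scene -52 16 -31.9 32.4 0.2
```

Emit:
{"method": "step_arm", "body": {
  "dp": [
    [0,-0.001,0.008],
    [0,-0.001,0.008],
    [0,-0.001,0.008],
    [0,0,0.008],
    [0,0,0],
    [0,0,0],
    [0,0,0]
  ],
  "angular": [
    [0,0,0],
    [0,0,0],
    [0,0,0],
    [0,0,0],
    [0,0,0],
    [0,0,0],
    [0,0,0]
  ]
}}

```text
time: 20.8
tool_pos: [0.4246, -0.062, 0.0553]
eef_rot: [[-0.968, -0.251, 0.003], [-0.251, 0.968, -0.003], [-0.002, -0.003, -1.0]]
force: [0.7, 0.3, -1.2]
opening: 0.0665
grasp_force: 55.6
```

```bash
cat > m2.py <<'E'
from meas import *
def m2(zlo,xr,n=3,cam_='top'):
    A=[]
    for k in range(n):
        o=robot.get_obs()
        W=cloud(cam_,robot.capture(cam_)[1]); Q=(W.reshape(-1,3)-C)@RCm
        L=Q[(Q[:,2]>zlo)&(Q[:,2]<zlo+.02)&(Q[:,0]>-.2)&(Q[:,0]<-.0)&(abs(Q[:,1])<.045)]
        r=[]
        for u in np.arange(xr[0],xr[1],.005):
            y=L[(L[:,0]>=u)&(L[:,0]<u+.005),1]*1e3
            if len(y)>20: r.append((u+.0025,(y.min()+y.max())/2,y.max()-y.min()))
        r=np.array(r); s,c=np.polyfit(r[:,0],r[:,1],1)
        nose=np.median([L[(L[:,1]>=u)&(L[:,1]<u+.006),0].max() for u in np.arange(-.024,.02,.006)])
        K=edges_c(Q)
        A.append((r[:,1].mean(),np.degrees(s/1e3),r[:,2].mean(),nose*1e3,np.median(L[:,2])*1e3)+K)
        pc=RCm.T@(o['tool_pos']-C); print("tool in case",(pc*1e3).round(1),"F",o['force'].round(1))
    print(cam_,"lid y, yaw, w, nose x, ztop | case y, yaw:",np.mean(A,0).round(2))
def edges_c(Q):
    L=Q[(Q[:,2]>.05)&(Q[:,2]<.0635)&(abs(Q[:,1])<.05)];r=[]
    for u in np.arange(-.02,.06,.005):
        y=L[(L[:,0]>=u)&(L[:,0]<u+.005),1]*1e3
        r.append((u,(y.min()+y.max())/2))
    r=np.array(r);s,c=np.polyfit(r[:,0],r[:,1],1);return (r[:,1].mean(),np.degrees(s/1e3))
E
python3 -c "
from m2 import *
m2(.065,(-.12,-.06)); m2(.065,(-.12,-.06),2,'scene')"
```

```text
tool in case [-165.6   -1.1   55.3] F [ 0.7  0.3 -1.2]
tool in case [-165.4   -1.1   55.5] F [-0.1  0.1 -1.6]
tool in case [-165.3   -1.1   55.7] F [ 0.4 -0.7 -1.6]
top lid y, yaw, w, nose x, ztop | case y, yaw: [-1.230e+00  2.700e-01  6.653e+01 -5.445e+01  7.039e+01 -1.700e-01
  7.000e-02]
tool in case [-165.2   -1.1   55.8] F [ 0.5 -0.3 -1.8]
tool in case [-165.3   -1.1   55.8] F [-0.5 -0.8 -0.6]
scene lid y, yaw, w, nose x, ztop | case y, yaw: [-3.140e+00 -3.000e-02  6.790e+01 -5.141e+01  6.820e+01 -1.460e+00
  1.000e-02]
```

Emit:
{"method": "step_arm", "body": {
  "dp": [
    [0,0.0006,0.004],
    [0,0.0006,0.004],
    [0,0,0.003],
    [0,0,0.0015],
    [0,0,0],
    [0,0,0]
  ],
  "angular": [
    [0,0,0],
    [0,0,0],
    [0,0,0],
    [0,0,0],
    [0,0,0],
    [0,0,0]
  ]
}}

```text
time: 21.55
tool_pos: [0.4241, -0.0609, 0.0428]
eef_rot: [[-0.968, -0.252, 0.003], [-0.252, 0.968, -0.003], [-0.002, -0.003, -1.0]]
force: [0.2, -0.8, -0.6]
opening: 0.0663
grasp_force: 55.6
```

```bash
python3 -c "
from m2 import *
o=show(); print((RCm.T@(o['tool_pos']-C)*1e3).round(1)); print(o['moment'].round(2))"
```

```text
t 21.55 p [ 0.4241 -0.0609  0.0428] q [-13.8  17.   18.4 128.3  -8.9  35.6 115.6] F [ 0.2 -0.8 -0.6] open 0.0663 g 55.637927167117596
[[-0.968, -0.252, 0.003], [-0.252, 0.968, -0.003], [-0.002, -0.003, -1.0]]
[-165.7    0.2   42.8]
[-0.04  0.02  0.01]
```

Emit:
{"method": "step_arm", "body": {
  "dp": [
    [0,0,0.001],
    [0,0,0.001],
    [0,0,0],
    [0,0,0]
  ],
  "angular": [
    [0,0,0],
    [0,0,0],
    [0,0,0],
    [0,0,0]
  ]
}}

```text
time: 21.88
tool_pos: [0.4243, -0.0608, 0.0409]
eef_rot: [[-0.968, -0.252, 0.003], [-0.252, 0.968, -0.002], [-0.003, -0.003, -1.0]]
force: [0.3, 0.8, -0.1]
opening: 0.0664
grasp_force: 55.6
```

Emit:
{"method": "step_arm", "body": {
  "dp": [
    [0,0,0.0008],
    [0,0,0],
    [0,0,0]
  ],
  "angular": [
    [0,0,0],
    [0,0,0],
    [0,0,0]
  ]
}}

```text
time: 22.13
tool_pos: [0.4243, -0.0608, 0.0401]
eef_rot: [[-0.968, -0.252, 0.003], [-0.252, 0.968, -0.002], [-0.003, -0.003, -1.0]]
force: [0.4, -0.3, -1.2]
opening: 0.0664
grasp_force: 55.6
```

Emit:
{"method": "step_arm", "body": {
  "dp": [
    [0,0,0.0005],
    [0,0,0],
    [0,0,0]
  ],
  "angular": [
    [0,0,0],
    [0,0,0],
    [0,0,0]
  ]
}}

```text
time: 22.38
tool_pos: [0.4243, -0.0608, 0.0396]
eef_rot: [[-0.968, -0.252, 0.003], [-0.252, 0.968, -0.002], [-0.003, -0.003, -1.0]]
force: [-0.2, 0.4, 0.1]
opening: 0.0665
grasp_force: 55.6
```

Emit:
{"method": "step_arm", "body": {
  "dp": [
    [0,0,0.0005],
    [0,0,0],
    [0,0,0]
  ],
  "angular": [
    [0,0,0],
    [0,0,0],
    [0,0,0]
  ]
}}

```text
time: 22.63
tool_pos: [0.4244, -0.0608, 0.0391]
eef_rot: [[-0.968, -0.252, 0.004], [-0.252, 0.968, -0.002], [-0.003, -0.003, -1.0]]
force: [-1.0, 0.6, -0.7]
opening: 0.0667
grasp_force: 55.6
```

```bash
python3 -c "
from m2 import *
o=show(); print(o['moment'].round(2)); m2(.050,(-.12,-.07))"
```

```text
t 22.63 p [ 0.4244 -0.0608  0.0391] q [-13.6  17.4  18.2 128.4  -9.2  35.1 115.9] F [-1.   0.6 -0.7] open 0.0667 g 55.64223884430248
[[-0.968, -0.252, 0.004], [-0.252, 0.968, -0.002], [-0.003, -0.003, -1.0]]
[-0.06 -0.   -0.02]
tool in case [-1.655e+02  1.000e-01  3.910e+01] F [-1.   0.6 -0.7]
tool in case [-1.655e+02  1.000e-01  3.920e+01] F [ 0.5 -0.6 -1.3]
tool in case [-165.5    0.2   39.2] F [ 0.4 -0.3 -0.2]
top lid y, yaw, w, nose x, ztop | case y, yaw: [ -0.2    0.22  66.29 -54.53  55.13  -0.07   0.21]
```

Emit:
{"method": "step_arm", "body": {
  "dp": [
    [0,0,0.0005],
    [0,0,0],
    [0,0,0]
  ],
  "angular": [
    [0,0,0],
    [0,0,0],
    [0,0,0]
  ]
}}

```text
time: 23.03
tool_pos: [0.4244, -0.0608, 0.0387]
eef_rot: [[-0.968, -0.252, 0.004], [-0.252, 0.968, -0.002], [-0.003, -0.003, -1.0]]
force: [0.1, -0.2, 0.4]
opening: 0.0663
grasp_force: 55.7
```

Emit:
{"method": "step_arm", "body": {
  "dp": [
    [0,0,0.0005],
    [0,0,0],
    [0,0,0]
  ],
  "angular": [
    [0,0,0],
    [0,0,0],
    [0,0,0]
  ]
}}

```text
time: 23.28
tool_pos: [0.4244, -0.0608, 0.0382]
eef_rot: [[-0.968, -0.252, 0.004], [-0.252, 0.968, -0.002], [-0.003, -0.003, -1.0]]
force: [-0.3, -0.1, -0.8]
opening: 0.0667
grasp_force: 55.7
```

```bash
python3 -c "
from m2 import *
for i in range(4):
  o=robot.get_obs(); print(o['tool_pos'].round(4),o['force'].round(1),o['moment'].round(2)); robot.capture('top')"
```

```text
[ 0.4244 -0.0608  0.0382] [-0.3 -0.1 -0.8] [ 0.01 -0.07 -0.01]
[ 0.4244 -0.0609  0.0382] [-0.5 -0.3  0.7] [ 0.01 -0.    0.04]
[ 0.4244 -0.0608  0.0382] [ 0.1 -0.1  0.4] [ 0.   -0.05  0.03]
[ 0.4244 -0.0608  0.0382] [ 0.  -0.1  0.5] [-0.05 -0.05  0.04]
```

Emit:
{"method": "step_arm", "body": {
  "dp": [
    [0,0,0.0006],
    [0,0,0],
    [0,0,0]
  ],
  "angular": [
    [0,0,0],
    [0,0,0],
    [0,0,0]
  ]
}}

```text
time: 23.73
tool_pos: [0.4244, -0.0608, 0.0376]
eef_rot: [[-0.968, -0.252, 0.004], [-0.252, 0.968, -0.002], [-0.003, -0.003, -1.0]]
force: [0.5, -0.1, 0.2]
opening: 0.0662
grasp_force: 55.7
```

```bash
python3 -c "
from m2 import *
for i in range(4):
  o=robot.get_obs(); print(o['tool_pos'].round(4),o['force'].round(1),o['moment'].round(2)); robot.capture('top')"
```

```text
[ 0.4244 -0.0608  0.0376] [ 0.5 -0.1  0.2] [-0.   -0.08  0.03]
[ 0.4244 -0.0608  0.0376] [ 0.4 -0.1 -0.1] [ 0.03 -0.13  0.04]
[ 0.4244 -0.0608  0.0376] [-0.6  0.1  0.6] [-0.01 -0.07 -0.01]
[ 0.4244 -0.0608  0.0376] [0.2 0.1 1. ] [ 0.08 -0.06  0.05]
```

Emit:
{"method": "step_arm", "body": {
  "dp": [
    [0,0,-0.001],
    [0,0,0],
    [-0.0015,0.0001,0],
    [-0.0015,0,0],
    [-0.0015,0.0001,0],
    [-0.0015,0,0],
    [-0.0015,0.0001,0],
    [0,0,0]
  ],
  "angular": [
    [0,0.009,0],
    [0,0,0],
    [0,0,0],
    [0,0,0],
    [0,0,0],
    [0,0,0],
    [0,0,0],
    [0,0,0]
  ]
}}

```text
time: 24.6
tool_pos: [0.432, -0.0585, 0.0385]
eef_rot: [[-0.968, -0.252, -0.003], [-0.252, 0.968, -0.004], [0.004, -0.003, -1.0]]
force: [0.2, -0.2, 1.0]
opening: 0.0662
grasp_force: 55.7
```

Emit:
{"method": "step_arm", "body": {
  "dp": [
    [-0.001,0,0],
    [-0.001,0,0],
    [-0.001,0.0001,0],
    [-0.001,0,0],
    [0,0,0]
  ],
  "angular": [
    [0,0,0],
    [0,0,0],
    [0,0,0],
    [0,0,0],
    [0,0,0]
  ]
}}

```text
time: 25.02
tool_pos: [0.4356, -0.0575, 0.0385]
eef_rot: [[-0.968, -0.252, -0.003], [-0.252, 0.968, -0.004], [0.004, -0.003, -1.0]]
force: [0.5, 0.3, 0.6]
opening: 0.0667
grasp_force: 55.7
```

```bash
python3 -c "
from m2 import *
o=show(); print((RCm.T@(o['tool_pos']-C)*1e3).round(2),o['moment'].round(2)); m2(.050,(-.12,-.07),2)"
```

```text
t 25.02 p [ 0.4356 -0.0575  0.0385] q [-13.9  18.6  18.1 126.9  -9.3  36.  115.4] F [0.5 0.3 0.6] open 0.0667 g 55.74734777561389
[[-0.968, -0.252, -0.003], [-0.252, 0.968, -0.004], [0.004, -0.003, -1.0]]
[-1.5368e+02  1.2000e-01  3.8530e+01] [ 0.   -0.06 -0.  ]
tool in case [-1.537e+02  1.000e-01  3.850e+01] F [0.5 0.3 0.6]
tool in case [-1.537e+02  1.000e-01  3.850e+01] F [-0.4 -0.4 -0.2]
top lid y, yaw, w, nose x, ztop | case y, yaw: [-0.000e+00  7.700e-01  6.643e+01 -4.280e+01  5.531e+01 -1.500e-01
  6.000e-02]
```

Emit:
{"method": "step_arm", "body": {
  "dp": [
    [-0.0015,0.0001,0],
    [-0.0015,0,0],
    [-0.0015,0.0001,0],
    [-0.0015,0,0],
    [-0.0015,0.0001,0],
    [-0.0015,0,0],
    [-0.0015,0.0001,0],
    [-0.0015,0,0]
  ],
  "angular": [
    [0,0,0],
    [0,0,0],
    [0,0,0],
    [0,0,0],
    [0,0,0],
    [0,0,0],
    [0,0,0],
    [0,0,0]
  ]
}}

```text
time: 25.78
tool_pos: [0.4469, -0.0541, 0.0384]
eef_rot: [[-0.968, -0.252, -0.004], [-0.252, 0.968, -0.004], [0.004, -0.003, -1.0]]
force: [-0.9, 0.0, 1.0]
opening: 0.0667
grasp_force: 55.8
```

```bash
python3 -c "
from m2 import *
o=show(); print((RCm.T@(o['tool_pos']-C)*1e3).round(2),o['moment'].round(2)); m2(.050,(-.11,-.07),2)"
```

```text
t 25.78 p [ 0.4469 -0.0541  0.0384] q [-14.1  19.5  17.9 125.5  -9.5  36.5 115. ] F [-0.9  0.   1. ] open 0.0667 g 55.767528368742205
[[-0.968, -0.252, -0.004], [-0.252, 0.968, -0.004], [0.004, -0.003, -1.0]]
[-1.4189e+02  9.0000e-02  3.8420e+01] [-0.03  0.02 -0.01]
tool in case [-1.419e+02  1.000e-01  3.840e+01] F [-0.9  0.   1. ]
tool in case [-1.414e+02  1.000e-01  3.850e+01] F [0.5 0.5 0.9]
top lid y, yaw, w, nose x, ztop | case y, yaw: [ -0.26  -2.33  66.31 -30.73  55.65  -0.16   0.3 ]
```

Emit:
{"method": "step_arm", "body": {
  "dp": [
    [-0.002,0.0001,0],
    [-0.002,0,0],
    [-0.002,0.0001,0],
    [-0.002,0.0001,0],
    [-0.002,0,0],
    [-0.002,0.0001,0],
    [-0.002,0.0001,0],
    [-0.002,0.0001,0],
    [-0.002,0.0001,0]
  ],
  "angular": [
    [0,0,0],
    [0,0,0],
    [0,0,0],
    [0,0,0],
    [0,0,0],
    [0,0,0],
    [0,0,0],
    [0,0,0],
    [0,0,0]
  ]
}}

```text
time: 26.63
tool_pos: [0.4643, -0.0489, 0.0384]
eef_rot: [[-0.968, -0.252, -0.003], [-0.252, 0.968, -0.004], [0.004, -0.003, -1.0]]
force: [-0.5, -0.8, 1.8]
opening: 0.0665
grasp_force: 55.8
```

```bash
python3 -c "
from m2 import *
o=show(); print((RCm.T@(o['tool_pos']-C)*1e3).round(2),o['moment'].round(2))"
```

```text
t 26.63 p [ 0.4643 -0.0489  0.0384] q [-14.4  20.8  17.6 123.3  -9.8  37.3 114.5] F [-0.5 -0.8  1.8] open 0.0665 g 55.8425329028978
[[-0.968, -0.252, -0.003], [-0.252, 0.968, -0.004], [0.004, -0.003, -1.0]]
[-1.238e+02  1.100e-01  3.838e+01] [-0.05  0.1   0.  ]
```

Emit:
{"method": "step_arm", "body": {
  "dp": [
    [-0.002,0.0001,-0.0002],
    [-0.002,0,-0.0001],
    [-0.002,0.0001,0],
    [-0.002,0.0001,0],
    [-0.002,0,0],
    [-0.002,0.0001,0],
    [-0.002,0.0001,0],
    [-0.002,0.0001,0],
    [-0.002,0.0001,0],
    [-0.002,0,0]
  ],
  "angular": [
    [0,0,0],
    [0,0,0],
    [0,0,0],
    [0,0,0],
    [0,0,0],
    [0,0,0],
    [0,0,0],
    [0,0,0],
    [0,0,0],
    [0,0,0]
  ]
}}

```text
time: 27.47
tool_pos: [0.4834, -0.0432, 0.0386]
eef_rot: [[-0.968, -0.252, -0.004], [-0.252, 0.968, -0.004], [0.005, -0.003, -1.0]]
force: [-0.9, -0.7, 2.6]
opening: 0.0666
grasp_force: 55.9
```

```bash
python3 -c "
from m2 import *
o=show(); print((RCm.T@(o['tool_pos']-C)*1e3).round(2),o['moment'].round(2))"
```

```text
t 27.47 p [ 0.4834 -0.0432  0.0386] q [-14.7  22.3  17.4 120.9 -10.1  38.3 114. ] F [-0.9 -0.7  2.6] open 0.0666 g 55.93323576031253
[[-0.968, -0.252, -0.004], [-0.252, 0.968, -0.004], [0.005, -0.003, -1.0]]
[-1.0385e+02  8.0000e-02  3.8580e+01] [-0.08  0.2   0.  ]
```

Emit:
{"method": "step_arm", "body": {
  "dp": [
    [-0.002,0.0001,-0.0003],
    [-0.002,0,0],
    [-0.002,0.0001,0],
    [-0.002,0.0001,0],
    [-0.002,0,0],
    [-0.002,0.0001,0],
    [-0.002,0.0001,0],
    [-0.002,0.0001,0],
    [-0.002,0.0001,0],
    [-0.002,0,0]
  ],
  "angular": [
    [0,-0.004,0],
    [0,0,0],
    [0,0,0],
    [0,0,0],
    [0,0,0],
    [0,0,0],
    [0,0,0],
    [0,0,0],
    [0,0,0],
    [0,0,0]
  ]
}}

```text
time: 28.3
tool_pos: [0.5026, -0.0375, 0.0389]
eef_rot: [[-0.968, -0.252, -0.001], [-0.252, 0.968, -0.003], [0.001, -0.003, -1.0]]
force: [-1.2, -0.8, 3.1]
opening: 0.0662
grasp_force: 56.0
```

```bash
python3 -c "
from m2 import *
o=show(); print((RCm.T@(o['tool_pos']-C)*1e3).round(2),o['moment'].round(2))"
```

```text
t 28.3 p [ 0.5026 -0.0375  0.0389] q [-14.9  23.7  17.1 118.6 -10.5  39.1 113.6] F [-1.2 -0.8  3.1] open 0.0662 g 55.95926788140787
[[-0.968, -0.252, -0.001], [-0.252, 0.968, -0.003], [0.001, -0.003, -1.0]]
[-8.383e+01  2.000e-02  3.887e+01] [-0.14  0.27 -0.02]
```

Emit:
{"method": "step_arm", "body": {
  "dp": [
    [0,0,0],
    [0,0,0],
    [0,0,0],
    [0,0,0],
    [0,0,0]
  ],
  "angular": [
    [0,0,0],
    [0,0,0],
    [0,0,0],
    [0,0,0],
    [0,0,0]
  ],
  "gripper": 1
}}

```text
time: 28.72
tool_pos: [0.5024, -0.0374, 0.0388]
eef_rot: [[-0.968, -0.252, -0.0], [-0.252, 0.968, -0.003], [0.001, -0.003, -1.0]]
force: [-0.4, -0.2, 0.2]
opening: 0.0857
grasp_force: 0.0
```

Emit:
{"method": "step_arm", "body": {
  "dp": [
    [0,0,-0.01],
    [0,0,-0.015],
    [0,0,-0.015],
    [0,0,-0.015],
    [0.015,-0.0005,0],
    [0.015,-0.0005,0],
    [0.015,-0.0005,0],
    [0,0,0]
  ],
  "angular": [
    [0,0,0],
    [0,0,0],
    [0,0,0],
    [0,0,0],
    [0,0,0],
    [0,0,0],
    [0,0,0],
    [0,0,0]
  ]
}}

```text
time: 29.38
tool_pos: [0.4563, -0.0511, 0.0942]
eef_rot: [[-0.968, -0.25, -0.003], [-0.25, 0.968, -0.003], [0.004, -0.002, -1.0]]
force: [0.2, 0.6, 0.3]
opening: 0.0847
grasp_force: 0.0
```

Emit:
{"method": "step_arm", "body": {
  "dp": [
    [0,0,0],
    [0,0,0],
    [0,0,0],
    [0,0,0],
    [0,0,0],
    [0,0,0],
    [0,0,0],
    [0,0,0],
    [0,0,0]
  ],
  "angular": [
    [0,0,0],
    [0,0,0],
    [0,0,0],
    [0,0,0],
    [0,0,0],
    [0,0,0],
    [0,0,0],
    [0,0,0],
    [0,0,0]
  ],
  "gripper": 0,
  "grip_force": 20
}}

```text
time: 30.13
tool_pos: [0.4593, -0.0501, 0.0939]
eef_rot: [[-0.968, -0.252, -0.0], [-0.252, 0.968, -0.003], [0.001, -0.003, -1.0]]
force: [0.1, 0.1, 0.6]
opening: -0.0001
grasp_force: 0.0
```

```bash
python3 -c "
from m2 import *
o=show(); print((RCm.T@(o['tool_pos']-C)*1e3).round(2),o['moment'].round(2))
for c in('top','scene'):
  W=cloud(c,robot.capture(c)[1]); Q=(W.reshape(-1,3)-C)@RCm
  L=Q[(Q[:,2]>.046)&(Q[:,2]<.062)&(Q[:,0]<-.066)&(Q[:,0]>-.13)&(abs(Q[:,1])<.04)]
  print(c,len(L))
  if len(L): print(L.min(0)*1e3,L.max(0)*1e3,np.median(L,0)*1e3)
"
```

```text
t 30.13 p [ 0.4593 -0.0501  0.0939] q [-16.4  14.7  19.6 122.   -6.7  44.3 112. ] F [0.1 0.1 0.6] open -0.0001 g 0.0
[[-0.968, -0.252, -0.0], [-0.252, 0.968, -0.003], [0.001, -0.003, -1.0]]
[-128.88    0.38   93.86] [ 0.01  0.04 -0.06]
top 56
[-95.11642991 -34.0283966   48.09768264] [-66.11611552  33.33162262  58.73400679] [-72.81486983  27.37855678  54.442622  ]
scene 269
[-99.26019182 -37.65180129  46.73785645] [-66.00391714  32.21849425  60.6328611 ] [-83.03331755  -5.17408419  51.76875642]
```

Emit:
{"method": "step_arm", "body": {
  "dp": [
    [0,-0.0003,0.013],
    [0,0,0.013],
    [0,0,0.0125],
    [0,0,0],
    [-0.004,0.0001,0],
    [-0.004,0.0001,0],
    [-0.004,0.0001,0],
    [-0.002,0.0001,0],
    [0,0,0]
  ],
  "angular": [
    [0,0,0],
    [0,0,0],
    [0,0,0],
    [0,0,0],
    [0,0,0],
    [0,0,0],
    [0,0,0],
    [0,0,0],
    [0,0,0]
  ]
}}

```text
time: 30.98
tool_pos: [0.4741, -0.0463, 0.056]
eef_rot: [[-0.968, -0.252, 0.002], [-0.252, 0.968, -0.003], [-0.001, -0.004, -1.0]]
force: [-0.8, 0.4, -1.7]
opening: -0.0001
grasp_force: 0.0
```

Emit:
{"method": "step_arm", "body": {
  "dp": [
    [-0.002,0.0001,0],
    [-0.002,0.0001,0],
    [-0.002,0.0001,0],
    [-0.002,0.0001,0],
    [-0.002,0,0],
    [-0.002,0.0001,0],
    [-0.002,0.0001,0]
  ],
  "angular": [
    [0,0,0],
    [0,0,0],
    [0,0,0],
    [0,0,0],
    [0,0,0],
    [0,0,0],
    [0,0,0]
  ]
}}

```text
time: 31.57
tool_pos: [0.4863, -0.0425, 0.0553]
eef_rot: [[-0.968, -0.252, -0.001], [-0.252, 0.968, -0.003], [0.001, -0.003, -1.0]]
force: [-0.0, -0.2, -0.4]
opening: 0.0001
grasp_force: 0.3
```

```bash
cat > st.py <<'E'
from m2 import *
o=show(); print((RCm.T@(o['tool_pos']-C)*1e3).round(2),"F case",(RCm.T@o['force']).round(1))
W=cloud('scene',robot.capture('scene')[1]); Q=(W.reshape(-1,3)-C)@RCm
L=Q[(Q[:,2]>.046)&(Q[:,2]<.062)&(Q[:,0]<-.05)&(Q[:,0]>-.13)&(abs(Q[:,1])<.04)]
for s in(-1,1):
    m=L[(s*L[:,1]>.02)&(s*L[:,1]<.033)]; print(s,len(m),"rear x",m[:,0].min()*1e3 if len(m) else None)
E
python3 st.py
```

```text
t 31.57 p [ 0.4863 -0.0425  0.0553] q [-15.4  20.8  18.1 120.2  -9.5  40.4 113.4] F [-0.  -0.2 -0.4] open 0.0001 g 0.26531735710705107
[[-0.968, -0.252, -0.001], [-0.252, 0.968, -0.003], [0.001, -0.003, -1.0]]
[-1.0088e+02 -8.0000e-02  5.5310e+01] F case [-0.1 -0.2 -0.4]
-1 67 rear x -92.15183225339425
1 46 rear x -87.32323248242325
```

Emit:
{"method": "step_arm", "body": {
  "dp": [
    [-0.002,0.0001,0],
    [-0.002,0.0001,0],
    [-0.002,0.0001,0],
    [-0.002,0.0001,0],
    [-0.002,0,0],
    [-0.002,0.0001,0],
    [-0.002,0.0001,0],
    [0,0,0]
  ],
  "angular": [
    [0,0,0],
    [0,0,0],
    [0,0,0],
    [0,0,0],
    [0,0,0],
    [0,0,0],
    [0,0,0],
    [0,0,0]
  ]
}}

```text
time: 32.28
tool_pos: [0.5002, -0.0382, 0.0554]
eef_rot: [[-0.968, -0.252, 0.0], [-0.252, 0.968, -0.003], [0.001, -0.003, -1.0]]
force: [-0.0, -0.0, -0.7]
opening: 0.0
grasp_force: 0.0
```

Emit:
{"method": "step_arm", "body": {
  "dp": [
    [-0.0006,0,0],
    [-0.0006,0,0],
    [-0.0006,0,0],
    [-0.0006,0,0]
  ],
  "angular": [
    [0,0,0],
    [0,0,0],
    [0,0,0],
    [0,0,0]
  ]
}}

```text
time: 32.62
tool_pos: [0.5018, -0.0378, 0.0553]
eef_rot: [[-0.968, -0.252, -0.001], [-0.252, 0.968, -0.003], [0.001, -0.003, -1.0]]
force: [-0.6, 0.3, -0.1]
opening: -0.0
grasp_force: 0.2
```

```bash
python3 st.py
```

```text
t 32.62 p [ 0.5018 -0.0378  0.0553] q [-15.6  22.1  17.8 118.2  -9.8  41.1 113. ] F [-0.6  0.3 -0.1] open -0.0 g 0.22331762304929725
[[-0.968, -0.252, -0.001], [-0.252, 0.968, -0.003], [0.001, -0.003, -1.0]]
[-8.466e+01 -5.000e-02  5.532e+01] F case [-0.5  0.4 -0.1]
-1 39 rear x -72.97828258977611
1 25 rear x -72.0269324349406
```

Emit:
{"method": "step_arm", "body": {
  "dp": [
    [-0.0005,0,0],
    [-0.0005,0,0],
    [0,0,0]
  ],
  "angular": [
    [0,0,0],
    [0,0,0],
    [0,0,0]
  ]
}}

```text
time: 32.92
tool_pos: [0.503, -0.0375, 0.0553]
eef_rot: [[-0.968, -0.252, -0.0], [-0.252, 0.968, -0.003], [0.001, -0.003, -1.0]]
force: [-0.2, -0.7, -0.4]
opening: -0.0
grasp_force: 0.1
```

Emit:
{"method": "step_arm", "body": {
  "dp": [
    [-0.0005,0,0],
    [0,0,0]
  ],
  "angular": [
    [0,0,0],
    [0,0,0]
  ]
}}

```text
time: 33.08
tool_pos: [0.5035, -0.0374, 0.0553]
eef_rot: [[-0.968, -0.252, -0.0], [-0.252, 0.968, -0.003], [0.001, -0.003, -1.0]]
force: [-0.1, 0.7, -0.7]
opening: 0.0001
grasp_force: 0.2
```

Emit:
{"method": "step_arm", "body": {
  "dp": [
    [-0.0005,0,0],
    [0,0,0]
  ],
  "angular": [
    [0,0,0],
    [0,0,0]
  ]
}}

```text
time: 33.25
tool_pos: [0.504, -0.0372, 0.0554]
eef_rot: [[-0.968, -0.252, -0.0], [-0.252, 0.968, -0.003], [0.001, -0.003, -1.0]]
force: [-0.9, 0.3, 0.1]
opening: -0.0002
grasp_force: 0.2
```

Emit:
{"method": "step_arm", "body": {
  "dp": [
    [-0.0004,0,0],
    [0,0,0]
  ],
  "angular": [
    [0,0,0],
    [0,0,0]
  ]
}}

```text
time: 33.42
tool_pos: [0.5043, -0.0372, 0.0553]
eef_rot: [[-0.968, -0.252, -0.0], [-0.252, 0.968, -0.003], [0.001, -0.003, -1.0]]
force: [-0.2, -0.2, 0.2]
opening: -0.0002
grasp_force: 0.2
```

Emit:
{"method": "step_arm", "body": {
  "dp": [
    [-0.0004,0,0],
    [0,0,0]
  ],
  "angular": [
    [0,0,0],
    [0,0,0]
  ]
}}

```text
time: 33.58
tool_pos: [0.5047, -0.0371, 0.0553]
eef_rot: [[-0.968, -0.252, -0.0], [-0.252, 0.968, -0.003], [0.001, -0.003, -1.0]]
force: [0.4, -0.3, 0.1]
opening: -0.0001
grasp_force: 0.2
```

```bash
python3 st.py
```

```text
t 33.58 p [ 0.5047 -0.0371  0.0553] q [-15.6  22.3  17.8 117.9  -9.8  41.2 113. ] F [ 0.4 -0.3  0.1] open -0.0001 g 0.17295608493895998
[[-0.968, -0.252, -0.0], [-0.252, 0.968, -0.003], [0.001, -0.003, -1.0]]
[-81.69  -0.17  55.33] F case [ 0.3 -0.4  0.1]
-1 37 rear x -71.2547890917949
1 26 rear x -70.72411789357857
```

Still free. I'll keep going in 0.4 mm steps until contact.

Emit:
{"method": "step_arm", "body": {
  "dp": [
    [-0.0004,0,0],
    [0,0,0]
  ],
  "angular": [
    [0,0,0],
    [0,0,0]
  ]
}}

```text
time: 33.8
tool_pos: [0.5051, -0.037, 0.0553]
eef_rot: [[-0.968, -0.252, -0.0], [-0.252, 0.968, -0.003], [0.001, -0.003, -1.0]]
force: [0.1, -0.2, -0.7]
opening: 0.0
grasp_force: 0.2
```

Emit:
{"method": "step_arm", "body": {
  "dp": [
    [-0.0004,0,0],
    [0,0,0]
  ],
  "angular": [
    [0,0,0],
    [0,0,0]
  ]
}}

```text
time: 33.97
tool_pos: [0.5055, -0.0368, 0.0554]
eef_rot: [[-0.968, -0.252, -0.0], [-0.252, 0.968, -0.003], [0.001, -0.003, -1.0]]
force: [-0.3, 0.2, -0.1]
opening: 0.0
grasp_force: 0.2
```

```bash
python3 st.py
```

```text
t 33.97 p [ 0.5055 -0.0368  0.0554] q [-15.6  22.4  17.8 117.8  -9.8  41.3 113. ] F [-0.3  0.2 -0.1] open 0.0 g 0.17623642267608375
[[-0.968, -0.252, -0.0], [-0.252, 0.968, -0.003], [0.001, -0.003, -1.0]]
[-80.83  -0.18  55.37] F case [-0.2  0.3 -0.1]
-1 36 rear x -69.46416107477602
1 23 rear x -67.39127424310313
```

Emit:
{"method": "step_arm", "body": {
  "dp": [
    [-0.0004,0,0],
    [0,0,0]
  ],
  "angular": [
    [0,0,0],
    [0,0,0]
  ]
}}

```text
time: 34.18
tool_pos: [0.5056, -0.0368, 0.0553]
eef_rot: [[-0.968, -0.252, -0.001], [-0.252, 0.968, -0.003], [0.002, -0.003, -1.0]]
force: [-0.8, -0.3, 0.2]
opening: -0.0
grasp_force: 0.4
```

Emit:
{"method": "step_arm", "body": {
  "dp": [
    [-0.0004,0,0],
    [0,0,0]
  ],
  "angular": [
    [0,0,0],
    [0,0,0]
  ]
}}

```text
time: 34.35
tool_pos: [0.5057, -0.0368, 0.0552]
eef_rot: [[-0.968, -0.251, -0.001], [-0.251, 0.968, -0.004], [0.002, -0.003, -1.0]]
force: [-1.2, -0.7, 1.1]
opening: -0.0
grasp_force: 0.9
```

```bash
python3 st.py
```

```text
t 34.35 p [ 0.5057 -0.0368  0.0552] q [-15.6  22.4  17.8 117.7  -9.9  41.4 112.9] F [-1.2 -0.7  1.1] open -0.0 g 0.9073549450477003
[[-0.968, -0.251, -0.001], [-0.251, 0.968, -0.004], [0.002, -0.003, -1.0]]
[-80.63  -0.22  55.24] F case [-1.3 -0.4  1.1]
-1 37 rear x -67.85684029595673
1 21 rear x -67.78046549176875
```

Emit:
{"method": "step_arm", "body": {
  "dp": [
    [-0.0005,0,0],
    [-0.0005,0,0],
    [0,0,0]
  ],
  "angular": [
    [0,0,0],
    [0,0,0],
    [0,0,0]
  ]
}}

```text
time: 34.65
tool_pos: [0.5059, -0.0367, 0.0551]
eef_rot: [[-0.968, -0.251, -0.003], [-0.251, 0.968, -0.004], [0.004, -0.003, -1.0]]
force: [-5.3, -1.1, 4.5]
opening: 0.0002
grasp_force: 2.6
```

Emit:
{"method": "step_arm", "body": {
  "dp": [
    [-0.0005,0,0],
    [-0.0005,0,0],
    [0,0,0]
  ],
  "angular": [
    [0,0,0],
    [0,0,0],
    [0,0,0]
  ]
}}

```text
time: 34.9
tool_pos: [0.5059, -0.0367, 0.055]
eef_rot: [[-0.968, -0.251, -0.005], [-0.251, 0.968, -0.004], [0.006, -0.002, -1.0]]
force: [-6.9, -1.1, 5.2]
opening: -0.0
grasp_force: 3.5
```

The lid has hit a firm stop at 7 N, with no further movement. I'm backing off.

Emit:
{"method": "step_arm", "body": {
  "dp": [
    [0.004,0,0],
    [0.008,0,0],
    [0.01,0,0],
    [0,0,-0.03],
    [0,0,-0.03],
    [0,0,-0.03],
    [0.01,0.035,-0.01],
    [0,0.035,-0.01],
    [0,0.035,-0.01],
    [0,0.035,-0.01]
  ],
  "angular": [
    [0,0,0],
    [0,0,0],
    [0,0,0],
    [0,0,0],
    [0,0,0],
    [0,0,0],
    [0,0,0],
    [0,0,0],
    [0,0,0],
    [0,0,0]
  ]
}}

```text
time: 35.73
tool_pos: [0.4411, 0.0928, 0.1857]
eef_rot: [[-0.968, -0.251, 0.002], [-0.251, 0.968, -0.002], [-0.001, -0.003, -1.0]]
force: [1.5, 0.6, -0.0]
opening: -0.0002
grasp_force: 0.0
```

Emit:
{"method": "step_arm", "body": {
  "dp": [
    [0,0.035,0],
    [0,0.035,0],
    [0,0.035,0],
    [0,0.035,0],
    [0,0,0],
    [0,0,0]
  ],
  "angular": [
    [0,0,0],
    [0,0,0],
    [0,0,0],
    [0,0,0],
    [0,0,0],
    [0,0,0]
  ]
}}

```text
time: 36.23
tool_pos: [0.4058, 0.2291, 0.1845]
eef_rot: [[-0.967, -0.256, 0.0], [-0.256, 0.967, -0.003], [0.0, -0.003, -1.0]]
force: [0.6, -1.1, -0.1]
opening: -0.0002
grasp_force: 0.0
```

```bash
python3 - <<'E'
from m2 import *
o=show()
im,d=robot.capture('top');W=cloud('top',d);Q=(W.reshape(-1,3)-C)@RCm
L=Q[(Q[:,2]>.046)&(Q[:,2]<.065)&(abs(Q[:,1])<.03)&(Q[:,0]>-.12)&(Q[:,0]<.07)]
print("rear",[round(L[(L[:,1]>=u)&(L[:,1]<u+.01),0].min()*1e3,1) for u in np.arange(-.03,.03,.01)])
A=L[(abs(L[:,0])<.04)&(abs(L[:,1])<.027)];print("plane",np.linalg.lstsq(np.c_[A[:,:2],np.ones(len(A))],A[:,2],rcond=None)[0])
q=W[212:255,388:430].reshape(-1,3);q=q[(q[:,2]>.065)&(q[:,2]<.09)];print('beaker rim',cv2.minEnclosingCircle((q[:,:2]*1000).astype(np.float32)),np.median(q[:,2]))
s,_=robot.capture('scene')
a=cv2.resize(im[165:245,285:365,::-1],(400,400),interpolation=cv2.INTER_CUBIC);b=cv2.resize(s[225:325,170:370,::-1],(800,400))[:, :]
b=cv2.resize(s[220:320,175:360,::-1],(400,400*100//185));b=cv2.copyMakeBorder(b,0,400-b.shape[0],0,0,cv2.BORDER_CONSTANT)
cv2.imwrite('pics/end.png',np.hstack([a,b]))
E
```

```text
t 36.23 p [0.4058 0.2291 0.1845] q [-41.4   7.1   7.1 116.2  -0.9  56.8  71. ] F [ 0.6 -1.1 -0.1] open -0.0002 g 0.0
[[-0.967, -0.256, 0.0], [-0.256, 0.967, -0.003], [0.0, -0.003, -1.0]]
rear [np.float64(-71.7), np.float64(-71.3), np.float64(-71.6), np.float64(-71.3), np.float64(-71.3), np.float64(-71.3)]
plane [-0.00018927 -0.00120401  0.05429746]
beaker rim ((514.638427734375, -230.57493591308594), 34.005889892578125) 0.07393923783912669
```

View pics/end.png

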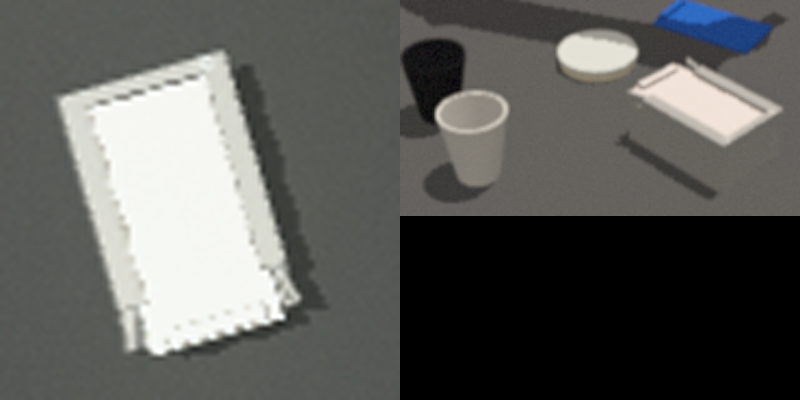

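The lid (170,200) sits flat under both lips, with its rear at x = -71.4 mm (nominal -71). The beaker stands upright at (475,135), so I'm handing the job in.

```bash
python3 -c "
from station import robot
print(robot.close_job())"
```

```text
the job is handed in; nothing more can be done
None
```

The job is handed in at about 36 s: all five bars were seen in the case before it was closed, the lid is home against the stop (7 N at most), and the empty beaker is upright at its old place; the hand-in call returned no verdict.

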